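# Change over the bottle shaker and lock it for its next run

### The arm

A 7-joint arm with a two-finger parallel gripper is mounted at the origin on the work surface. World frame = base frame: x ahead of the robot, y to its left, z up, the work surface at z = 0. Lengths are in m, angles in rad, forces in N, time in s.
With the tool pointing down it reaches from about 0.4 to 0.85 m from the base axis. Payload 10.4 kg.
Tool frame: the origin (TCP) lies at the very end of the fingers, on their centre line; the grasp point (between the pads) lies 19 mm behind it; z points along the fingers, y is the line along which they close (so a half turn about z gives the same grasp; the last joint's range is limited). The gripper opens to 85 mm and grips with 20 to 120 N. Pads are 22 mm wide; open, the fingers measure 114 mm over their backs; the gripper's body (76 mm by 85 mm) begins 54 mm behind the grasp point. The pads swing forward as they close: fully open they stand 13 mm farther back than shut.
Start: joints at [-1.339, 0.332, -0.065, 1.46, 0.022, 1.35, -0.088], TCP at [0.158, 0.605, 0.231] pointing down, gripper open.
Joint ranges: [-2.6, 2.6], [-0.5, 2.12], [-1.47, 1.34], [0.16, 2.42], [-1.27, 4.41], [0.06, 2.06], [-2.6, 2.6]. Speed limits (rad/s): [2.22, 2.22, 2.79, 2.79, 3.14, 3.14, 3.14].

### API

Orientations are given as a unit quaternion [x, y, z, w].
In Python, from workcell import * gives the robot as it stands. The module is installed in compiled form; this text tells all that it offers.
- The arm moves only by the tool carry_out, never from a script. Its argument "motion" is a list of rows, each an object with "xyz": the shift along the tool's x, y, z in m, a list of three; "angular": the turn, a rotation vector about the tool's x, y, z in degrees, a list of three. A call has 1 to 12 rows; each row is the pose to reach, as a shift and turn from the pose commanded when the call began, along the tool's axes at that moment; what a row does not reach only later rows make up. A row lasts 1/10 s, in which the tool goes at most 50 mm and 8.59 degrees, less where a joint would pass 70% of its speed; a pose out of reach is approached as far as the arm can. A call with a gripper value outside its range is refused whole. "hand" is the opening, from 0 (shut) to 1 (fully open), set as the call begins (left out, the last holds). The fingers move at their own pace and stop on an object; "grip_force" is the grip in N (left out, the last holds). Time passes only in rows, so rows that repeat a pose let the fingers close. It gives the time, the measured TCP pose, the force, the opening and the grip force at its end, in the units of the state.
- get_obs(): the state, without advancing time (a new reading comes with each control period).
- camera(name): name is "scene" or "top" or "wrist"; returns a dict with "img" (480x640x3 uint8, red, green, blue), "fx", "fy", "cx", "cy" (pixels), "extrinsics" (4x4, takes a point from camera to world coordinates). Camera axes: x right, y up, looking along -z (the intrinsics and any distortion apply to the point x, -y, -z); pixel columns grow to the right and rows downward; lengths in m; the calibration is good to about 2 mm. The wrist camera is an equidistant fisheye: a pixel r from the principal point sees the ray r / f radians off the axis. A picture is of the moment at which its call begins. There is no depth.
- hand_in(): hands the job in; it is judged then, once.
The state is a dict: "clock": time; "joint_pos": joint angles; "joint_velocities": joint speeds; "tau": joint torques, N m; "position": TCP position; "ee_rot": TCP orientation; "ft_force": force on the tool from outside, world axes, zero at the start; "torque": the same for the moment, N m; "grip_width": opening from 0.0 (shut) to 1.0 (fully open); "grasp_force": force on a finger pad.
Only numpy, scipy, OpenCV 4.12 (cv2) and the standard library are available. Lean on these libraries where they do the work, as an engineer would, in place of code of your own. Each camera call takes 0.05 s, during which the arm holds its last target. There are 200 camera calls.

### The job

Change over the shaker: take the tall, narrow finished bottles off its platform and stand them in the steel carrying tray, and stand every squat jar from the tray on the platform, one to a bay. When everything is in its place, press the clamp lever down until its catch holds it, and only then turn the lock collar anticlockwise until its lug points at the black locked mark, not past it. Leave all jars and bottles standing upright and do not disturb the other things on the bench.

Things in the scene. Friction and masses are not known exactly. Their poses are not given: they have to be found in the camera images.
- shaker: laboratory shaker, fixed: base 280 mm (x) by 370 mm (y), 35 mm high. Over its -y half lies the platform, a low aluminium tray of four bays; its +y half (y = 30 to 185 mm) is the cream head, top at z = 75 mm, which carries the lock collar and the clamp lever. Origin: centre of its underside; it may be turned a little about the vertical
- platform (a point): centre of the platform's inner floor, 44 mm above the bench; axes as the shaker. The tray is 182 x 182 mm inside, its 4 mm walls and its cross-shaped divider stand 24 mm above the floor and make 2 x 2 bays of 89 x 89 mm
- bay0 (a point): centre of the floor of the platform's -x -y bay (in the shaker's axes)
- bay1 (a point): centre of the floor of the platform's -x +y bay (in the shaker's axes)
- bay2 (a point): centre of the floor of the platform's +x -y bay (in the shaker's axes)
- bay3 (a point): centre of the floor of the platform's +x +y bay (in the shaker's axes)
- collar_axis (a point): point on the vertical axis of the lock collar, 95 mm above the bench, 20 mm above the head's top. The collar is a ribbed aluminium ring 64 mm across and 28 mm high around a steel spindle (which ends 36 mm above the head), with one dark steel lug that sticks out radially
- lug (a point): grip point of the collar's lug, 55 mm out from the axis, 95 mm above the bench. The lug is 14 mm wide (tangentially), reaches from 28 to 72 mm from the axis, and from z = 77 to 109 mm above the bench; white line along its top
- collar (a joint): turn of the lock collar, rad, anticlockwise seen from above: 0 = open, lug pointing to the shaker's +y; 1.50 = lug pointing at the locked mark; it can be turned too far, to 2.0. Moderate friction; it stays where it is left
- locked_mark (a point): centre of the locked mark, a black bar 22 x 8 mm on the head's top, 80 mm from the collar's axis (the other marks on that circle are small steel dots)
- clamp_pad (a point): top of the black press pad (34 x 34 mm) at the free end of the clamp lever, behind the collar on the head; the lever starts 0.47 rad up and the pad then lies about 155 mm above the bench, 108 mm when down
- clamp_hinge (a point): hinge of the clamp lever, 101 mm above the bench; its axis is the shaker's y; the pad is 103 mm from it, on the -x side
- clamp (a joint): clamp lever, rad: 0 = sprung up, 0.47 = fully down. It springs back up if let go before about 0.33; beyond that its catch pulls it down and holds it. Needs about 8 N at the pad
- carrier_in (a point): centre of the inner floor of the steel carrying tray (fixed, floor 4 mm above the bench); x and y are its axes: 202 mm (x) by 282 mm (y) inside, walls 18 mm above the floor. The jars stand in it at the start, at least two of 2 x 3 places (90 mm apart) being free
- jar1: squat wide jar of amber glass with a white screw cap, to be loaded; 78 mm high. Body 62 mm across up to z = 46 mm, wide cap 52 mm across from z = 50 to 78 mm. Origin: centre of its underside, z up. May be absent (None)
- jar2: squat wide jar of amber glass with a white screw cap, to be loaded; 78 mm high. Body 62 mm across up to z = 46 mm, wide cap 52 mm across from z = 50 to 78 mm. Origin: centre of its underside, z up. May be absent (None)
- jar3: squat wide jar of amber glass with a white screw cap, to be loaded; 78 mm high. Body 62 mm across up to z = 46 mm, wide cap 52 mm across from z = 50 to 78 mm. Origin: centre of its underside, z up. May be absent (None)
- jar4: squat wide jar of amber glass with a white screw cap, to be loaded; 78 mm high. Body 62 mm across up to z = 46 mm, wide cap 52 mm across from z = 50 to 78 mm. Origin: centre of its underside, z up. May be absent (None)
- bottle1: tall narrow bottle of amber glass with a white screw cap, finished, to be taken off the shaker; 115 mm high. Body 50 mm across up to z = 74 mm, cap 35 mm across from z = 87 to 115 mm. Origin: centre of its underside, z up. May be absent (None)
- bottle2: tall narrow bottle of amber glass with a white screw cap, finished, to be taken off the shaker; 115 mm high. Body 50 mm across up to z = 74 mm, cap 35 mm across from z = 87 to 115 mm. Origin: centre of its underside, z up. May be absent (None)
- bottle3: tall narrow bottle of amber glass with a white screw cap, finished, to be taken off the shaker; 115 mm high. Body 50 mm across up to z = 74 mm, cap 35 mm across from z = 87 to 115 mm. Origin: centre of its underside, z up. May be absent (None)
- spray_bottle: bystander: clear spray bottle with blue head, 68 mm across, 180 mm high; origin centre of underside
- tip_box: bystander: grey box of pipette tips with clear lid, 120 x 85 x 85 mm; origin centre of underside
- cylinder: bystander: clear measuring cylinder, 200 mm high on a 74 mm foot; origin centre of underside
Not all that is in view belongs to the job. What is shaped like the jar3 but green, red or turquoise is not meant.

How it is judged:
By the outcome, as a careful person would: the job done as asked, in the order asked, and still so for the second after the job is handed in, with the robot touching nothing.
Of jar1, jar2, jar3, jar4 only 3 to 4 are there at a start; the rules pass over those that are not, and their reading is None.
Of bottle1, bottle2, bottle3 only 2 to 3 are there at a start; the rules pass over those that are not, and their reading is None.
At some moment in a run one of jar1, jar2, jar3, jar4 may be knocked a few centimetres aside while the robot is not near it.
It also fails if it takes over 210 s, if anything falls off the work surface, if the arm or the gripper's body presses on something with over 40 N, if the wrist force passes 120 N, or if a joint passes its speed limit or range.

## Working session

There is one attempt and no reset: what is moved stays moved. The work goes in short steps, Python scripts to look and compute and a tool call to move; the robot and the scene stay as the last step left them, time stands still between calls to the robot, and variables do not carry over. Pictures are saved under pics/ and viewed, at most 14 in all, crops included, and the job is handed in when it is done.

Besides the shell and the picture viewer there is one more tool, called after "Request:" by a JSON object that holds its "fn" and its "kwargs", one argument or row to a line. carry_out: Moves the arm, as the interface text tells. Its arguments: {"type":"object","properties":{"motion":{"type":"array"},"hand":{"type":"number"},"grip_force":{"type":"number"}},"required":["motion"]}

```bash
mkdir -p pics
python3 - <<'E'
from workcell import *
import cv2,numpy as np
np.set_printoptions(precision=4,suppress=True)
o=get_obs();print(o)
for n in("scene","top"):
    c=camera(n);cv2.imwrite(f"pics/{n}0.png",c["img"][:,:,::-1]);print(n,c["fx"],c["fy"],c["cx"],c["cy"],c["extrinsics"],c.keys())
c=camera("wrist");cv2.imwrite("pics/wrist0.png",c["img"][:,:,::-1]);print(c["fx"],c["cx"],c["cy"],c["extrinsics"])
E
```

```text
{'clock': 0.0, 'joint_pos': array([-1.3386,  0.3328, -0.0647,  1.461 ,  0.0216,  1.3499, -0.0885]), 'joint_velocities': array([-0.0006, -0.0007,  0.0001,  0.0001, -0.0001,  0.0006,  0.0001]), 'tau': array([  0.0005, -62.5467,   0.0494, -39.1589,   0.0163,   0.01  ,
        -0.    ]), 'position': array([0.1574, 0.6044, 0.2305]), 'ee_rot': array([ 0.1271,  0.9919, -0.0007, -0.0001]), 'ft_force': array([-0.7095, -0.1814, -0.2156]), 'torque': array([0.0314, 0.0127, 0.0402]), 'grasp_force': 0.0, 'grip_width': 0.9998390454397214}
scene 446.5595078879404 446.5595078879404 315.6031707573489 246.54171200333107 [[ 0.7631 -0.4764  0.4367  1.1658]
 [ 0.6463  0.5688 -0.5087 -0.7058]
 [-0.0061  0.6704  0.7419  1.0754]
 [ 0.      0.      0.      1.    ]] dict_keys(['img', 'fx', 'fy', 'cx', 'cy', 'extrinsics'])
top 489.6144031867332 489.6144031867332 333.4967115755472 232.13320567275872 [[-0.0252  0.9976 -0.0644  0.5063]
 [-0.9996 -0.0261 -0.0138 -0.072 ]
 [-0.0155  0.064   0.9978  1.2693]
 [ 0.      0.      0.      1.    ]] dict_keys(['img', 'fx', 'fy', 'cx', 'cy', 'extrinsics'])
371.64829954431775 327.74397022211906 235.3545941553174 [[ 0.2499 -0.9257 -0.284   0.0833]
 [ 0.9683  0.2386  0.0742  0.6228]
 [-0.0009 -0.2935  0.956   0.3724]
 [ 0.      0.      0.      1.    ]]
```

View pics/scene0.png

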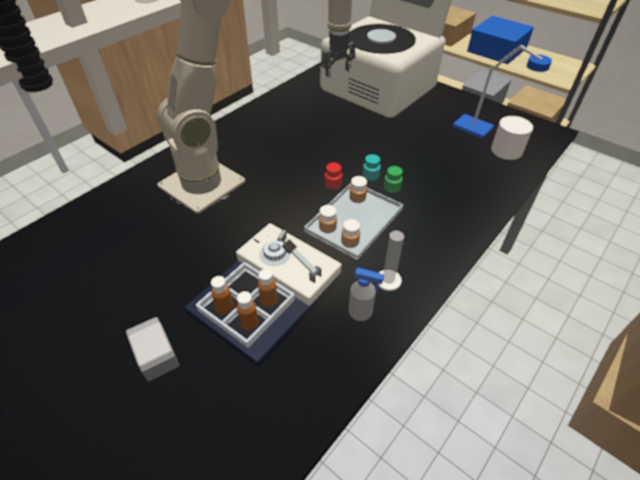

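View pics/top0.png

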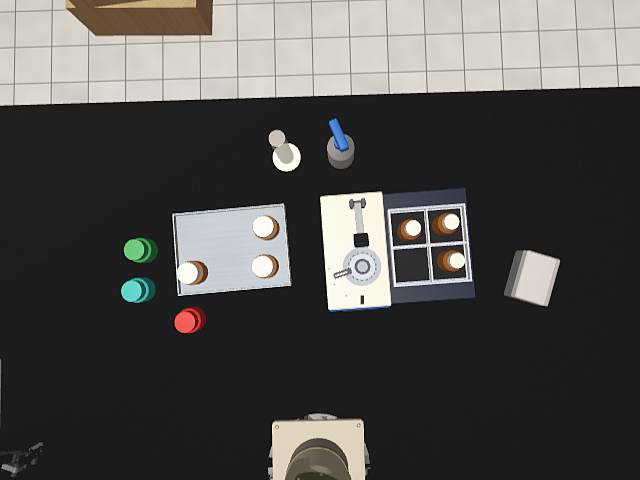

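The top view shows white-capped jars in the tray at (265,227), (265,266) and (192,272). The bottles are on the platform at (409,229), (447,223) and (453,260), which leaves bay1 (410,265) empty. The lookalikes are green (138,250), turquoise (135,290) and red (187,320), all outside the tray, so I reject them. The collar is at (362,266) with its lug at (342,274), the black locked mark is at (362,299), and the clamp pad is at (361,240).

```bash
cat > h.py <<'E'
from workcell import *
import cv2,numpy as np
from scipy.spatial.transform import Rotation as R
np.set_printoptions(precision=4,suppress=True)
def ray(c,u,v,fish=False):
    x=(u-c["cx"])/c["fx"];y=(v-c["cy"])/c["fy"]
    if fish:
        r=np.hypot(x,y)+1e-9;d=np.array([x/r*np.sin(r),-y/r*np.sin(r),-np.cos(r)])
    else: d=np.array([x,-y,-1.])
    E=c["extrinsics"];d=E[:3,:3]@d
    return E[:3,3],d/np.linalg.norm(d)
def onz(c,u,v,z,fish=False):
    o,d=ray(c,u,v,fish);return o+d*(z-o[2])/d[2]
def tri(r1,r2):
    (a,d),(b,e)=r1,r2
    s=np.linalg.lstsq(np.c_[d,-e],b-a,rcond=None)[0]
    p,q=a+s[0]*d,b+s[1]*e
    return (p+q)/2,np.linalg.norm(p-q)
def proj(c,p,fish=False):
    E=c["extrinsics"];q=E[:3,:3].T@(np.asarray(p)-E[:3,3]);x,y,z=q[0],-q[1],-q[2]
    if fish:
        r=np.hypot(x,y);t=np.arctan2(r,z);x,y,z=x/r*t,y/r*t,1
    return np.array([c["cx"]+c["fx"]*x/z,c["cy"]+c["fy"]*y/z])
def blobs(m,lo=60,hi=3000):
    n,l,s,ce=cv2.connectedComponentsWithStats(m.astype(np.uint8))
    return [(ce[i].round(1),s[i,4],s[i,:4]) for i in range(1,n) if lo<s[i,4]<hi]
def go(x,y,z,yaw=None):
    """tool shift/turn to TCP world xyz, tool straight down, yaw = world angle of the closing line (deg)"""
    o=get_obs();A=R.from_quat(o["ee_rot"]);p=o["position"]
    sh=A.inv().apply(np.array([x,y,z])-p)
    M=A.as_matrix();cy=np.degrees(np.arctan2(M[1,1],M[0,1]))
    if yaw is None: yaw=cy
    d=(yaw-cy+90)%180-90; a=np.radians(cy+d)
    Y=np.array([np.cos(a),np.sin(a),0]);Z=np.array([0,0,-1.]);T=R.from_matrix(np.c_[np.cross(Y,Z),Y,Z])
    print("shift",sh.round(4),"turn",np.degrees((A.inv()*T).as_rotvec()).round(2),"q7",o["joint_pos"][6].round(2),"pos",p,"yaw",cy.round(1),"t",o["clock"])
E
python3 - <<'E'
from h import *
im=cv2.imread("pics/top0.png");sc=cv2.imread("pics/scene0.png")
for n,i in(("top",im),("scene",sc)):
    h=cv2.cvtColor(i,cv2.COLOR_BGR2HSV);print(n)
    for p in ([(265,227),(409,229),(230,250),(340,220),(362,299)] if n=="top" else [(328,212),(359,183),(351,228),(219,284),(245,299),(265,276),(350,205),(300,270)]): print(p,h[p[1],p[0]])
cv2.imwrite("pics/c1.png",np.hstack([cv2.resize(im[180:320,310:490],None,fx=2.2,fy=2.2,interpolation=cv2.INTER_CUBIC),cv2.resize(sc[215:355,180:345],None,fx=2.2,fy=2.2,interpolation=cv2.INTER_CUBIC)]))
E
```

```text
top
(265, 227) [ 26   7 252]
(409, 229) [ 28  12 252]
(230, 250) [105  12 212]
(340, 220) [ 26  17 251]
(362, 299) [ 0 18 57]
scene
(328, 212) [ 19  18 245]
(359, 183) [ 19  17 245]
(351, 228) [ 19  17 246]
(219, 284) [ 20  15 249]
(245, 299) [ 21  14 248]
(265, 276) [ 20  15 248]
(350, 205) [ 87  11 202]
(300, 270) [ 21  22 241]
```

View pics/c1.png

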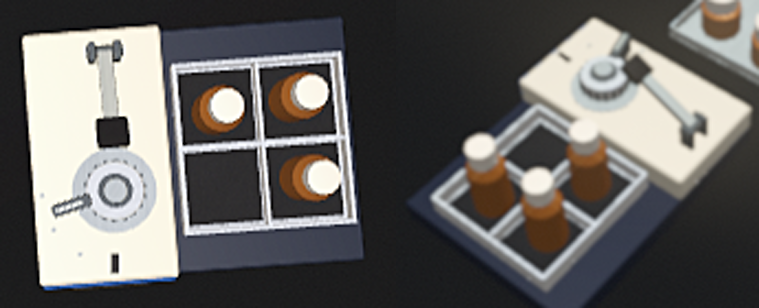

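Run:
```python
from h import *
T=camera("top");S=camera("scene");Wd=2
def m(c,lo):
    h=cv2.cvtColor(c["img"],cv2.COLOR_RGB2HSV);return (h[...,2]>lo)&(h[...,1]<45)&(h[...,0]>8)&(h[...,0]<45)
mt=m(T,225);ms=m(S,170)
mt[:110]=0;mt[400:]=0;ms[:170]=0
bt=blobs(mt,150,1500);bs=blobs(ms,60,900)
for b in bt:print("T",b)
for b in bs:print("S",b)
for b in bt:
    u=b[0]; z=.064 if u[0]<300 else .145
    best=[]
    for s in bs:
        p,e=tri(ray(T,*u),ray(S,*s[0]));best.append((e,p,s[0]))
    best.sort(key=lambda t:t[0]);print(u,best[0], "cap top plane:",onz(T,*u,{True:.082,False:.159}[u[0]<300]))
h=cv2.cvtColor(T["img"],cv2.COLOR_RGB2HSV)
# head cream: convex hull -> rect corners on z=.075
mm=mt.copy();mm[:,:310]=0;mm[:,395:]=0
cs=max(cv2.findContours(mm.astype(np.uint8),0,2)[0],key=cv2.contourArea)
box=cv2.boxPoints(cv2.minAreaRect(cs));print("head",box);P=np.array([onz(T,*q,.075) for q in box]);print(P,P.mean(0))
tr=((h[...,2]>150)&(h[...,1]<40));tr[:,:165]=0;tr[:,300:]=0;tr[:195]=0;tr[305:]=0
cs=max(cv2.findContours(tr.astype(np.uint8),0,2)[0],key=cv2.contourArea)
box=cv2.boxPoints(cv2.minAreaRect(cs));print("tray",box);P=np.array([onz(T,*q,.022) for q in box]);print(P,P.mean(0))
pl=((h[...,2]>110)&(h[...,1]<40));pl[:,:387]=0;pl[:,475:]=0;pl[:195]=0;pl[300:]=0
cs=np.vstack([c for c in cv2.findContours(pl.astype(np.uint8),0,2)[0] if cv2.contourArea(c)>20])
box=cv2.boxPoints(cv2.minAreaRect(cs));print("plat",box);P=np.array([onz(T,*q,.068) for q in box]);print(P,P.mean(0))
```

```text
T (array([287.8, 160.3]), np.int32(287), array([273, 144,  27,  27], dtype=int32))
T (array([451.2, 221.3]), np.int32(164), array([444, 214,  15,  15], dtype=int32))
T (array([262.3, 225.5]), np.int32(294), array([253, 216,  20,  21], dtype=int32))
T (array([412.8, 227.6]), np.int32(160), array([406, 221,  15,  15], dtype=int32))
T (array([457. , 260.2]), np.int32(171), array([450, 253,  15,  15], dtype=int32))
T (array([261.3, 265.9]), np.int32(296), array([252, 256,  20,  21], dtype=int32))
T (array([186.2, 272.8]), np.int32(297), array([177, 263,  20,  21], dtype=int32))
S (array([358.5, 181. ]), np.int32(135), array([351, 176,  16,  11], dtype=int32))
S (array([328.1, 210.6]), np.int32(172), array([320, 204,  18,  17], dtype=int32))
S (array([351.2, 225.2]), np.int32(187), array([341, 219,  20,  17], dtype=int32))
S (array([396.4, 235.6]), np.int32(78), array([391, 232,  12,   8], dtype=int32))
S (array([390.5, 280.2]), np.int32(298), array([380, 271,  22,  19], dtype=int32))
S (array([217.8, 281.4]), np.int32(133), array([211, 276,  15,  12], dtype=int32))
S (array([243.8, 297.2
[... 1123 characters left out ...]
)) cap top plane: [0.4934 0.3046 0.082 ]
head [[319.4353 196.6588]
 [381.9118 191.8529]
 [390.6059 304.8765]
 [328.1294 309.6823]]
[[ 0.6716 -0.0231  0.075 ]
 [ 0.6793 -0.1767  0.075 ]
 [ 0.4036 -0.189   0.075 ]
 [ 0.3957 -0.0377  0.075 ]] [ 0.5375 -0.1066  0.075 ]
tray [[170.2077 213.3147]
 [283.3096 203.1645]
 [290.676  285.247 ]
 [177.5741 295.3972]]
[[0.6463 0.3641 0.022 ]
 [0.6647 0.0722 0.022 ]
 [0.4546 0.0574 0.022 ]
 [0.4359 0.346  0.022 ]] [0.5504 0.2099 0.022 ]
plat [[380.0647 208.8412]
 [466.0176 202.2294]
 [472.9706 292.6176]
 [387.0176 299.2294]]
[[ 0.6383 -0.1714  0.068 ]
 [ 0.6489 -0.3829  0.068 ]
 [ 0.4278 -0.3903  0.068 ]
 [ 0.4169 -0.1814  0.068 ]] [ 0.533  -0.2815  0.068 ]
```

The crop confirms amber bodies with white caps at the three platform positions. Triangulated cap tops come out at about 0.157 m for the bottles and 0.077 m for the jars, which fits the given heights to within a few mm. The head measures 276x154 mm at a yaw of about 3°, and the tray yaw is about 3.6°.

Run:
```python
from h import *
T=camera("top");print("cross",onz(T,430.5,246.8,.068));
go(.56,.28,.28,93);go(.56,-.05,.28,93)
```

```text
cross [ 0.5417 -0.2917  0.068 ]
shift [-0.4714 -0.2128 -0.0488] turn [ -0.02  -0.   -17.6 ] q7 -0.09 pos [0.1575 0.6047 0.2311] yaw 75.4 t 0.3
shift [-0.5545 -0.5322 -0.0487] turn [ -0.02  -0.   -17.6 ] q7 -0.09 pos [0.1575 0.6047 0.2311] yaw 75.4 t 0.3
```

Request:
{"fn": "carry_out", "kwargs": {
  "motion": [
    {"xyz": [-0.04,-0.02,-0.03],"angular": [0,0,-5]},
    {"xyz": [-0.08,-0.04,-0.049],"angular": [0,0,-10]},
    {"xyz": [-0.471,-0.213,-0.049],"angular": [0,0,-17.6]},
    {"xyz": [-0.471,-0.213,-0.049],"angular": [0,0,-17.6]},
    {"xyz": [-0.471,-0.213,-0.049],"angular": [0,0,-17.6]},
    {"xyz": [-0.471,-0.213,-0.049],"angular": [0,0,-17.6]},
    {"xyz": [-0.471,-0.213,-0.049],"angular": [0,0,-17.6]},
    {"xyz": [-0.471,-0.213,-0.049],"angular": [0,0,-17.6]},
    {"xyz": [-0.471,-0.213,-0.049],"angular": [0,0,-17.6]},
    {"xyz": [-0.471,-0.213,-0.049],"angular": [0,0,-17.6]},
    {"xyz": [-0.471,-0.213,-0.049],"angular": [0,0,-17.6]},
    {"xyz": [-0.471,-0.213,-0.049],"angular": [0,0,-17.6]}
  ]
}}

```text
clock: 1.5
position: [0.5631, 0.2749, 0.2799]
ee_rot: [-0.022, 1.0, -0.001, 0.0]
ft_force: [-1.2, -0.6, -0.8]
grip_width: 0.999
grasp_force: 0.0
```

Run:
```python
from h import *
c=camera("wrist");cv2.imwrite("pics/w1.png",c["img"][:,:,::-1]);print(c["extrinsics"])
go(.53,-.21,.30,93)
```

```text
[[-0.047  -0.9546 -0.2942  0.4864]
 [ 0.9989 -0.0455 -0.0121  0.2711]
 [-0.0018 -0.2944  0.9557  0.4216]
 [ 0.      0.      0.      1.    ]]
shift [ 0.0546 -0.4857 -0.0196] turn [-0.06 -0.   -0.24] q7 1.14 pos [0.5611 0.2777 0.2799] yaw 92.8 t 1.55
```

View pics/w1.png

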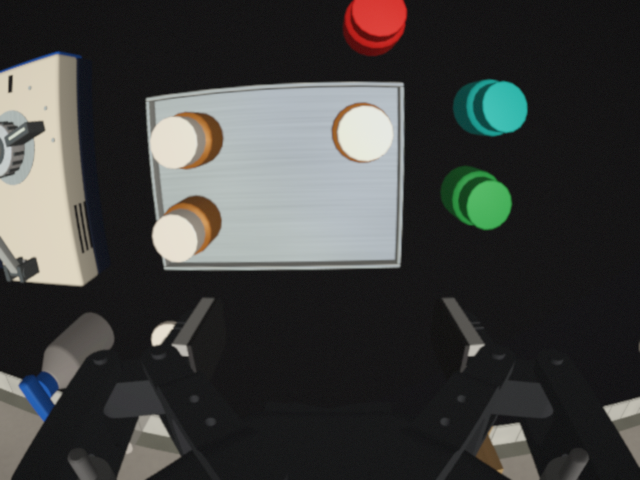

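Wrist view of the tray: jar caps at (178,141), (177,236) and (365,133), with three free places. The coloured lookalikes stand outside the tray.

Request:
{"fn": "carry_out", "kwargs": {
  "motion": [
    {"xyz": [0.055,-0.486,-0.02],"angular": [0,0,0]},
    {"xyz": [0.055,-0.486,-0.02],"angular": [0,0,0]},
    {"xyz": [0.055,-0.486,-0.02],"angular": [0,0,0]},
    {"xyz": [0.055,-0.486,-0.02],"angular": [0,0,0]},
    {"xyz": [0.055,-0.486,-0.02],"angular": [0,0,0]},
    {"xyz": [0.055,-0.486,-0.02],"angular": [0,0,0]},
    {"xyz": [0.055,-0.486,-0.02],"angular": [0,0,0]},
    {"xyz": [0.055,-0.486,-0.02],"angular": [0,0,0]},
    {"xyz": [0.055,-0.486,-0.02],"angular": [0,0,0]},
    {"xyz": [0.055,-0.486,-0.02],"angular": [0,0,0]},
    {"xyz": [0.055,-0.486,-0.02],"angular": [0,0,0]},
    {"xyz": [0.055,-0.486,-0.02],"angular": [0,0,0]}
  ],
  "hand": 0.8,
  "grip_force": 40
}}

```text
clock: 2.75
position: [0.5302, -0.2078, 0.3002]
ee_rot: [-0.026, 1.0, 0.0, 0.0]
ft_force: [0.1, 0.9, -0.2]
grip_width: 0.8
grasp_force: 0.0
```

Run:
```python
from h import *
c=camera("wrist");cv2.imwrite("pics/w2.png",c["img"][:,:,::-1]);np.savez("w2",**c)
go(.596,-.324,.30,93)
h=cv2.cvtColor(c["img"],cv2.COLOR_RGB2HSV);m=(h[...,2]>190)&(h[...,1]<40);m[300:]=0
for b in blobs(m,300,9000):print(b,onz(c,*b[0],.159,True))
```

```text
shift [-0.059  -0.1208  0.    ] turn [0.06 0.   0.11] q7 2.0 pos [ 0.5306 -0.2065  0.3001] yaw 93.1 t 2.8
(array([250.4, 214.8]), np.int32(6130), array([160, 119, 182, 181], dtype=int32)) [ 0.5267 -0.2698  0.159 ]
(array([421.3, 178.7]), np.int32(1737), array([392, 148,  62,  63], dtype=int32)) [ 0.4902 -0.1368  0.159 ]
(array([599.8, 201.4]), np.int32(911), array([586, 181,  29,  41], dtype=int32)) [0.4929 0.0487 0.159 ]
(array([581. , 275.7]), np.int32(802), array([567, 258,  29,  36], dtype=int32)) [0.5688 0.0461 0.159 ]
```

View pics/w2.png

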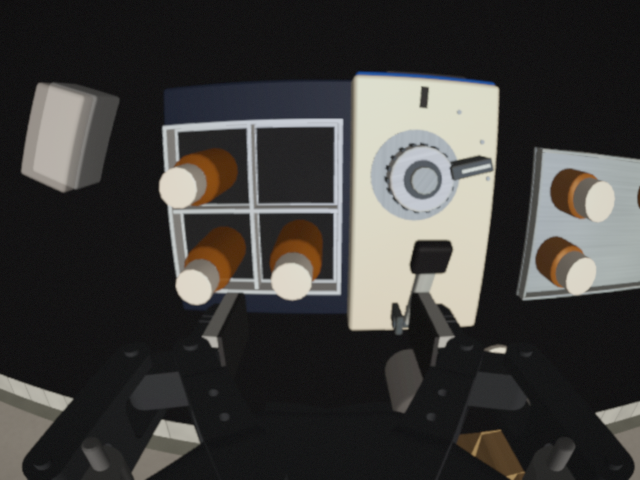

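Over the platform I see bottle caps at (182,187), (195,283) and (294,280), and the divider cross at (253,209). The spindle is at (425,180), the lug line at (472,167), the black locked mark at (424,97) and the clamp pad at (432,256).

Run:
```python
from h import *
c=dict(np.load("w2.npz"));T=camera("top")
def p(n,u,z):print(n,onz(c,*u,z,True))
for u,ut in(((182,187),(457,260.2)),((195,283),(451.2,221.3)),((294,280),(412.8,227.6))):
    p("cap",u,.159);print("   tri",tri(ray(c,*u,True),ray(T,*ut)))
p("cross",(253,209),.068)
for u in((163,126),(342,120),(340,293)):p("corner",u,.068)
p("spindle",(425,180),.111);p("lug",(472,167),.109);p("mark",(424,97),.075);p("pad",(432,256),.155)
print("cross tri",tri(ray(c,253,209,True),ray(T,430.5,246.8)))
```

```text
cap [ 0.5059 -0.3276  0.159 ]
   tri (array([ 0.5084, -0.3367,  0.1399]), np.float64(0.003345207003428999))
cap [ 0.5902 -0.3208  0.159 ]
   tri (array([ 0.5969, -0.3267,  0.1448]), np.float64(0.001056503404314128))
cap [ 0.5809 -0.2334  0.159 ]
   tri (array([ 0.5835, -0.2356,  0.1543]), np.float64(0.003663401471928395))
cross [ 0.5438 -0.2854  0.068 ]
corner [ 0.4569 -0.3865  0.068 ]
corner [ 0.4482 -0.1982  0.068 ]
corner [ 0.6348 -0.1885  0.068 ]
spindle [ 0.4973 -0.1203  0.111 ]
lug [ 0.4811 -0.0743  0.109 ]
mark [ 0.4182 -0.1187  0.075 ]
pad [ 0.5552 -0.1183  0.155 ]
cross tri (array([ 0.5415, -0.2868,  0.0774]), np.float64(0.006288112848042223))
```

Request:
{"fn": "carry_out", "kwargs": {
  "motion": [
    {"xyz": [-0.02,-0.04,0],"angular": [0,0,0]},
    {"xyz": [-0.04,-0.08,0],"angular": [0,0,0]},
    {"xyz": [-0.057,-0.12,0],"angular": [0,0,0]},
    {"xyz": [-0.057,-0.12,0.03],"angular": [0,0,0]},
    {"xyz": [-0.057,-0.12,0.07],"angular": [0,0,0]},
    {"xyz": [-0.057,-0.12,0.11],"angular": [0,0,0]},
    {"xyz": [-0.057,-0.12,0.15],"angular": [0,0,0]},
    {"xyz": [-0.057,-0.12,0.173],"angular": [0,0,0]},
    {"xyz": [-0.057,-0.12,0.173],"angular": [0,0,0]},
    {"xyz": [-0.057,-0.12,0.173],"angular": [0,0,0]}
  ]
}}

```text
clock: 3.85
position: [0.5942, -0.3237, 0.128]
ee_rot: [-0.027, 1.0, 0.0, 0.0]
ft_force: [-0.5, 0.1, 0.7]
grip_width: 0.795
grasp_force: 0.0
```

Request:
{"fn": "carry_out", "kwargs": {
  "motion": [
    {"xyz": [0,0,0],"angular": [0,0,0]},
    {"xyz": [0,0,0],"angular": [0,0,0]},
    {"xyz": [0,0,0],"angular": [0,0,0]},
    {"xyz": [0,0,0],"angular": [0,0,0]},
    {"xyz": [0,0,0],"angular": [0,0,0]},
    {"xyz": [0,0,0],"angular": [0,0,0]}
  ],
  "hand": 0,
  "grip_force": 40
}}

```text
clock: 4.45
position: [0.5943, -0.325, 0.1291]
ee_rot: [-0.026, 1.0, -0.0, 0.001]
ft_force: [-0.7, 2.0, 6.3]
grip_width: 0.396
grasp_force: 39.4
```

Request:
{"fn": "carry_out", "kwargs": {
  "motion": [
    {"xyz": [0,0,-0.02],"angular": [0,0,0]},
    {"xyz": [0,0,-0.05],"angular": [0,0,0]},
    {"xyz": [0,0,-0.09],"angular": [0,0,0]},
    {"xyz": [0,0,-0.13],"angular": [0,0,0]},
    {"xyz": [0,0,-0.16],"angular": [0,0,0]},
    {"xyz": [-0.001,0.02,-0.16],"angular": [0,0,0]},
    {"xyz": [-0.003,0.06,-0.16],"angular": [0,0,0]},
    {"xyz": [-0.005,0.1,-0.16],"angular": [0,0,0]},
    {"xyz": [-0.007,0.145,-0.16],"angular": [0,0,0]},
    {"xyz": [-0.009,0.19,-0.16],"angular": [0,0,0]},
    {"xyz": [-0.011,0.235,-0.16],"angular": [0,0,0]},
    {"xyz": [-0.013,0.28,-0.16],"angular": [0,0,0]}
  ]
}}

```text
clock: 5.65
position: [0.5912, -0.0431, 0.2877]
ee_rot: [-0.026, 1.0, 0.0, 0.0]
ft_force: [0.5, 1.1, -2.7]
grip_width: 0.396
grasp_force: 40.7
```

Request:
{"fn": "carry_out", "kwargs": {
  "motion": [
    {"xyz": [-0.002,0.045,0],"angular": [0,0,0]},
    {"xyz": [-0.004,0.09,0],"angular": [0,0,0]},
    {"xyz": [-0.006,0.135,0],"angular": [0,0,0]},
    {"xyz": [-0.008,0.18,0],"angular": [0,0,0]},
    {"xyz": [-0.01,0.225,0],"angular": [0,0,0]},
    {"xyz": [-0.012,0.27,0],"angular": [0,0,0]},
    {"xyz": [-0.014,0.31,0],"angular": [0,0,0]},
    {"xyz": [-0.016,0.335,0],"angular": [0,0,0]},
    {"xyz": [-0.016,0.347,0],"angular": [0,0,0]},
    {"xyz": [-0.016,0.347,0],"angular": [0,0,0]}
  ]
}}

```text
clock: 6.65
position: [0.589, 0.3038, 0.2869]
ee_rot: [-0.027, 1.0, -0.0, -0.0]
ft_force: [-0.8, -1.1, -3.5]
grip_width: 0.396
grasp_force: 40.8
```

Run:
```python
from h import *
go(.5897,.3025,.093,93)
c=camera("wrist");cv2.imwrite("pics/w3.png",c["img"][:,:,::-1])
T=camera("top");print(get_obs()["grip_width"])
h=cv2.cvtColor(T["img"],cv2.COLOR_RGB2HSV);m=(h[...,2]>225)&(h[...,1]<45)&(h[...,0]>8)&(h[...,0]<45);m[:110]=0;m[400:]=0;m[:,:150]=0
for b in blobs(m,100,500):print(b[0],b[1],onz(T,*b[0],.082 if b[0][0]<300 else .159))
```

```text
shift [-0.0008 -0.0013  0.1939] turn [-0.   -0.04  0.12] q7 1.16 pos [0.589  0.3038 0.2869] yaw 93.1 t 6.65
0.39870175938758073
[287.8 160.3] 287 [0.7626 0.0523 0.082 ]
[262.4 225.4] 296 [0.6039 0.1173 0.082 ]
[412.9 227.6] 161 [ 0.5835 -0.2369  0.159 ]
[457.  260.2] 171 [ 0.5072 -0.3335  0.159 ]
[261.2 266.1] 293 [0.505  0.1218 0.082 ]
[186.2 272.8] 299 [0.4934 0.3046 0.082 ]
```

View pics/w3.png

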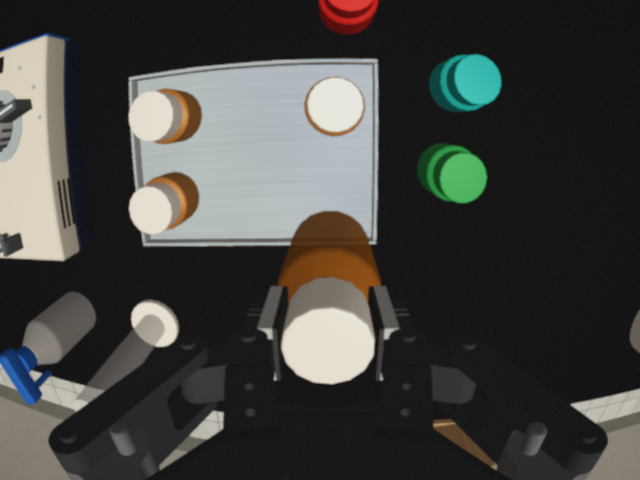

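The bottle is held upright, the D place below is clear, and the cylinder and spray bottle are well away at left. Lowering now.

Request:
{"fn": "carry_out", "kwargs": {
  "motion": [
    {"xyz": [0,0,0.04],"angular": [0,0,0]},
    {"xyz": [0,0,0.08],"angular": [0,0,0]},
    {"xyz": [0,0,0.12],"angular": [0,0,0]},
    {"xyz": [0,0,0.15],"angular": [0,0,0]},
    {"xyz": [0,0,0.17],"angular": [0,0,0]},
    {"xyz": [0,0,0.182],"angular": [0,0,0]},
    {"xyz": [0,0,0.19],"angular": [0,0,0]},
    {"xyz": [0,0,0.194],"angular": [0,0,0]},
    {"xyz": [0,0,0.197],"angular": [0,0,0]},
    {"xyz": [0,0,0.197],"angular": [0,0,0]}
  ]
}}

```text
clock: 7.75
position: [0.5898, 0.3027, 0.0908]
ee_rot: [-0.026, 1.0, 0.0, 0.0]
ft_force: [-0.2, 0.1, -2.3]
grip_width: 0.398
grasp_force: 40.7
```

Request:
{"fn": "carry_out", "kwargs": {
  "motion": [
    {"xyz": [0,0,0],"angular": [0,0,0]},
    {"xyz": [0,0,0],"angular": [0,0,0]},
    {"xyz": [0,0,0],"angular": [0,0,0]}
  ]
}}

```text
clock: 8.05
position: [0.5897, 0.3028, 0.0907]
ee_rot: [-0.026, 1.0, 0.0, 0.0]
ft_force: [-0.3, -0.5, -2.8]
grip_width: 0.397
grasp_force: 40.7
```

Request:
{"fn": "carry_out", "kwargs": {
  "motion": [
    {"xyz": [0,0,0.002],"angular": [0,0,0]},
    {"xyz": [0,0,0.002],"angular": [0,0,0]},
    {"xyz": [0,0,0.002],"angular": [0,0,0]}
  ]
}}

```text
clock: 8.35
position: [0.5899, 0.3029, 0.089]
ee_rot: [-0.026, 1.0, 0.0, 0.001]
ft_force: [0.1, -0.4, 4.4]
grip_width: 0.399
grasp_force: 41.1
```

Request:
{"fn": "carry_out", "kwargs": {
  "motion": [
    {"xyz": [0,0,0],"angular": [0,0,0]},
    {"xyz": [0,0,0],"angular": [0,0,0]},
    {"xyz": [0,0,0],"angular": [0,0,0]},
    {"xyz": [0,0,0],"angular": [0,0,0]},
    {"xyz": [0,0,-0.02],"angular": [0,0,0]},
    {"xyz": [0,0,-0.06],"angular": [0,0,0]},
    {"xyz": [0,0,-0.1],"angular": [0,0,0]},
    {"xyz": [0,0,-0.14],"angular": [0,0,0]},
    {"xyz": [0,0,-0.18],"angular": [0,0,0]}
  ],
  "hand": 0.8
}}

```text
clock: 9.25
position: [0.5893, 0.3024, 0.27]
ee_rot: [-0.026, 1.0, 0.0, 0.0]
ft_force: [1.1, -0.5, 0.1]
grip_width: 0.8
grasp_force: 0.0
```

```bash
cat >> h.py <<'E'
def caps():
    T=camera("top");h=cv2.cvtColor(T["img"],cv2.COLOR_RGB2HSV)
    m=(h[...,2]>225)&(h[...,1]<45)&(h[...,0]>8)&(h[...,0]<45);m[:195]=0;m[330:]=0;m[:,:150]=0
    for b in blobs(m,100,600):
        jar=b[1]>230;z=(.119 if not jar else .082)if b[0][0]<300 else (.122 if jar else .159)
        print("jar" if jar else "bottle",b[0],b[1],onz(T,*b[0],z))
E
python3 - <<'E'
from h import *
go(.5075,-.333,.27,93);caps()
E
```

```text
shift [ 0.1149 -0.6303 -0.0001] turn [ 0.01  0.   -0.  ] q7 1.16 pos [0.5893 0.3024 0.27  ] yaw 93.0 t 9.25
jar [262.3 225.5] 294 [0.6037 0.1176 0.082 ]
bottle [412.9 227.7] 161 [ 0.5833 -0.2369  0.159 ]
bottle [457.  260.2] 171 [ 0.5072 -0.3335  0.159 ]
jar [261.3 265.9] 296 [0.5055 0.1216 0.082 ]
jar [186.2 272.8] 300 [0.4934 0.3046 0.082 ]
```

Request:
{"fn": "carry_out", "kwargs": {
  "motion": [
    {"xyz": [0.115,-0.63,0],"angular": [0,0,0]},
    {"xyz": [0.115,-0.63,0],"angular": [0,0,0]},
    {"xyz": [0.115,-0.63,0],"angular": [0,0,0]},
    {"xyz": [0.115,-0.63,0],"angular": [0,0,0]},
    {"xyz": [0.115,-0.63,0],"angular": [0,0,0]},
    {"xyz": [0.115,-0.63,0],"angular": [0,0,0]},
    {"xyz": [0.115,-0.63,0],"angular": [0,0,0]},
    {"xyz": [0.115,-0.63,0],"angular": [0,0,0]},
    {"xyz": [0.115,-0.63,0],"angular": [0,0,0]},
    {"xyz": [0.115,-0.63,0],"angular": [0,0,0]},
    {"xyz": [0.115,-0.63,0],"angular": [0,0,0]},
    {"xyz": [0.115,-0.63,0],"angular": [0,0,0]}
  ]
}}

```text
clock: 10.5
position: [0.5123, -0.2943, 0.2683]
ee_rot: [-0.026, 1.0, 0.0, 0.0]
ft_force: [1.4, -0.2, -0.5]
grip_width: 0.796
grasp_force: 0.0
```

Request:
{"fn": "carry_out", "kwargs": {
  "motion": [
    {"xyz": [0,0,0],"angular": [0,0,0]},
    {"xyz": [0,0,0],"angular": [0,0,0]}
  ]
}}

```text
clock: 10.7
position: [0.5121, -0.2939, 0.2679]
ee_rot: [-0.025, 1.0, -0.0, -0.0]
ft_force: [0.6, 0.4, -0.2]
grip_width: 0.8
grasp_force: 0.0
```

Run:
```python
from h import *
go(.507,-.333,.131,93);caps()
```

```text
shift [ 0.0069 -0.0387  0.1369] turn [-0.01 -0.03 -0.18] q7 2.2 pos [ 0.5121 -0.2939  0.2679] yaw 92.8 t 10.7
jar [262.3 225.5] 294 [0.6037 0.1176 0.082 ]
bottle [412.8 227.6] 160 [ 0.5835 -0.2367  0.159 ]
bottle [181.8 231.6] 131 [0.5912 0.3028 0.119 ]
jar [261.2 265.8] 296 [0.5057 0.1218 0.082 ]
jar [186.2 272.8] 298 [0.4934 0.3046 0.082 ]
```

Request:
{"fn": "carry_out", "kwargs": {
  "motion": [
    {"xyz": [0.007,-0.039,0.0],"angular": [0,0,0]},
    {"xyz": [0.007,-0.039,0.04],"angular": [0,0,0]},
    {"xyz": [0.007,-0.039,0.08],"angular": [0,0,0]},
    {"xyz": [0.007,-0.039,0.12],"angular": [0,0,0]},
    {"xyz": [0.007,-0.039,0.137],"angular": [0,0,0]},
    {"xyz": [0.007,-0.039,0.137],"angular": [0,0,0]},
    {"xyz": [0.007,-0.039,0.137],"angular": [0,0,0]}
  ]
}}

```text
clock: 11.45
position: [0.5087, -0.3308, 0.132]
ee_rot: [-0.027, 1.0, 0.0, 0.0]
ft_force: [0.1, -0.2, 1.0]
grip_width: 0.802
grasp_force: 0.0
```

Request:
{"fn": "carry_out", "kwargs": {
  "motion": [
    {"xyz": [0,0,0],"angular": [0,0,0]},
    {"xyz": [0,0,0],"angular": [0,0,0]},
    {"xyz": [0,0,0],"angular": [0,0,0]},
    {"xyz": [0,0,0],"angular": [0,0,0]},
    {"xyz": [0,0,0],"angular": [0,0,0]},
    {"xyz": [0,0,0],"angular": [0,0,0]}
  ],
  "hand": 0
}}

```text
clock: 12.05
position: [0.5086, -0.3322, 0.1327]
ee_rot: [-0.026, 1.0, -0.0, 0.001]
ft_force: [-0.6, 0.4, 7.2]
grip_width: 0.39
grasp_force: 39.7
```

Request:
{"fn": "carry_out", "kwargs": {
  "motion": [
    {"xyz": [0,0,-0.02],"angular": [0,0,0]},
    {"xyz": [0,0,-0.05],"angular": [0,0,0]},
    {"xyz": [0,0,-0.09],"angular": [0,0,0]},
    {"xyz": [0,0,-0.13],"angular": [0,0,0]},
    {"xyz": [0,0,-0.15],"angular": [0,0,0]},
    {"xyz": [0,0,-0.15],"angular": [0,0,0]}
  ]
}}

```text
clock: 12.65
position: [0.5086, -0.3326, 0.2843]
ee_rot: [-0.026, 1.0, -0.001, 0.002]
ft_force: [-0.2, -0.3, -4.1]
grip_width: 0.397
grasp_force: 41.0
```

Run:
```python
from h import *
go(.5953,.2127,.095,93)
```

```text
shift [-0.1141  0.5405  0.1888] turn [-0.12  0.26 -0.01] q7 2.28 pos [ 0.5086 -0.3326  0.2843] yaw 93.0 t 12.65
```

Request:
{"fn": "carry_out", "kwargs": {
  "motion": [
    {"xyz": [-0.005,0.02,0],"angular": [0,0,0]},
    {"xyz": [-0.014,0.06,0],"angular": [0,0,0]},
    {"xyz": [-0.025,0.105,0],"angular": [0,0,0]},
    {"xyz": [-0.035,0.15,0],"angular": [0,0,0]},
    {"xyz": [-0.045,0.195,0],"angular": [0,0,0]},
    {"xyz": [-0.054,0.24,0],"angular": [0,0,0]},
    {"xyz": [-0.063,0.285,0],"angular": [0,0,0]},
    {"xyz": [-0.072,0.33,0],"angular": [0,0,0]},
    {"xyz": [-0.081,0.375,0],"angular": [0,0,0]},
    {"xyz": [-0.09,0.42,0],"angular": [0,0,0]},
    {"xyz": [-0.099,0.465,0],"angular": [0,0,0]},
    {"xyz": [-0.108,0.505,0],"angular": [0,0,0]}
  ]
}}

```text
clock: 13.85
position: [0.5884, 0.1808, 0.2793]
ee_rot: [-0.027, 1.0, -0.0, -0.001]
ft_force: [1.0, -0.2, -3.0]
grip_width: 0.4
grasp_force: 41.0
```

Request:
{"fn": "carry_out", "kwargs": {
  "motion": [
    {"xyz": [-0.005,0.025,0],"angular": [0,0,0]},
    {"xyz": [-0.006,0.036,0],"angular": [0,0,0]},
    {"xyz": [-0.006,0.036,0],"angular": [0,0,0]},
    {"xyz": [-0.006,0.036,0],"angular": [0,0,0]}
  ]
}}

```text
clock: 14.25
position: [0.5933, 0.2126, 0.2806]
ee_rot: [-0.025, 1.0, -0.001, -0.0]
ft_force: [-0.2, -0.9, -3.0]
grip_width: 0.395
grasp_force: 41.0
```

Run:
```python
from h import *
go(.5953,.2127,.0925,93);caps()
```

```text
shift [-0.0022  0.0003  0.1881] turn [-0.07 -0.05 -0.1 ] q7 1.29 pos [0.5933 0.2126 0.2806] yaw 92.9 t 14.25
bottle [152.8 220. ] 103 [0.6206 0.3717 0.119 ]
jar [262.4 225.5] 295 [0.6037 0.1173 0.082 ]
bottle [412.8 227.6] 160 [ 0.5835 -0.2367  0.159 ]
jar [261.2 265.9] 297 [0.5055 0.1218 0.082 ]
bottle [190.5 270.9] 128 [0.498  0.2827 0.119 ]
```

Request:
{"fn": "carry_out", "kwargs": {
  "motion": [
    {"xyz": [-0.002,0,0.04],"angular": [0,0,0]},
    {"xyz": [-0.002,0,0.08],"angular": [0,0,0]},
    {"xyz": [-0.002,0,0.12],"angular": [0,0,0]},
    {"xyz": [-0.002,0,0.15],"angular": [0,0,0]},
    {"xyz": [-0.002,0,0.17],"angular": [0,0,0]},
    {"xyz": [-0.002,0,0.18],"angular": [0,0,0]},
    {"xyz": [-0.002,0,0.185],"angular": [0,0,0]},
    {"xyz": [-0.002,0,0.188],"angular": [0,0,0]},
    {"xyz": [-0.002,0,0.189],"angular": [0,0,0]},
    {"xyz": [-0.002,0,0.189],"angular": [0,0,0]}
  ]
}}

```text
clock: 15.3
position: [0.5958, 0.2147, 0.0932]
ee_rot: [-0.026, 1.0, 0.0, 0.001]
ft_force: [-0.5, 1.1, -2.8]
grip_width: 0.398
grasp_force: 41.0
```

Request:
{"fn": "carry_out", "kwargs": {
  "motion": [
    {"xyz": [0,0,0.001],"angular": [0,0,0]},
    {"xyz": [0,0,0.001],"angular": [0,0,0]}
  ]
}}

```text
clock: 15.5
position: [0.5961, 0.2147, 0.0928]
ee_rot: [-0.026, 1.0, 0.0, 0.001]
ft_force: [-1.2, -1.3, 5.2]
grip_width: 0.397
grasp_force: 41.8
```

Contact at 5 N, so I'll release and rise.

Request:
{"fn": "carry_out", "kwargs": {
  "motion": [
    {"xyz": [0,0,0],"angular": [0,0,0]},
    {"xyz": [0,0,0],"angular": [0,0,0]},
    {"xyz": [0,0,0],"angular": [0,0,0]},
    {"xyz": [0,0,0],"angular": [0,0,0]},
    {"xyz": [0,0,-0.02],"angular": [0,0,0]},
    {"xyz": [0,0,-0.06],"angular": [0,0,0]},
    {"xyz": [0,0,-0.1],"angular": [0,0,0]},
    {"xyz": [0,0,-0.14],"angular": [0,0,0]},
    {"xyz": [0,0,-0.17],"angular": [0,0,0]}
  ],
  "hand": 0.8
}}

```text
clock: 16.4
position: [0.5957, 0.2146, 0.2642]
ee_rot: [-0.026, 1.0, 0.001, 0.001]
ft_force: [0.6, 0.2, 0.5]
grip_width: 0.798
grasp_force: 0.0
```

Run:
```python
from h import *
go(.583,-.236,.26,93);go(.583,-.236,.132,93)
```

```text
shift [ 0.0363 -0.4493  0.0036] turn [ 0.06  0.12 -0.  ] q7 1.3 pos [0.5957 0.2146 0.2642] yaw 93.0 t 16.4
shift [ 0.0366 -0.4494  0.1316] turn [ 0.06  0.12 -0.  ] q7 1.3 pos [0.5957 0.2146 0.2642] yaw 93.0 t 16.4
```

Request:
{"fn": "carry_out", "kwargs": {
  "motion": [
    {"xyz": [0.036,-0.449,0],"angular": [0,0,0]},
    {"xyz": [0.036,-0.449,0],"angular": [0,0,0]},
    {"xyz": [0.036,-0.449,0],"angular": [0,0,0]},
    {"xyz": [0.036,-0.449,0],"angular": [0,0,0]},
    {"xyz": [0.036,-0.449,0],"angular": [0,0,0]},
    {"xyz": [0.036,-0.449,0],"angular": [0,0,0]},
    {"xyz": [0.036,-0.449,0],"angular": [0,0,0]},
    {"xyz": [0.036,-0.449,0],"angular": [0,0,0]},
    {"xyz": [0.036,-0.449,0],"angular": [0,0,0]},
    {"xyz": [0.036,-0.449,0],"angular": [0,0,0]},
    {"xyz": [0.036,-0.449,0],"angular": [0,0,0]},
    {"xyz": [0.036,-0.449,0],"angular": [0,0,0]}
  ]
}}

```text
clock: 17.6
position: [0.5833, -0.2344, 0.261]
ee_rot: [-0.027, 1.0, 0.0, -0.0]
ft_force: [-0.0, 0.2, 0.4]
grip_width: 0.8
grasp_force: 0.0
```

Run:
```python
from h import *
go(.583,-.236,.132,93);caps()
```

```text
shift [ 0.0004 -0.0017  0.129 ] turn [ 0.05 -0.    0.09] q7 2.09 pos [ 0.5833 -0.2344  0.261 ] yaw 93.1 t 17.6
bottle [424.4 215.6] 127 [ 0.6101 -0.2639  0.159 ]
bottle [463.7 204.4] 228 [ 0.6333 -0.3539  0.159 ]
bottle [490.2 239.6] 108 [ 0.5518 -0.4101  0.159 ]
jar [262.3 225.5] 295 [0.6037 0.1176 0.082 ]
bottle [219.2 229. ] 139 [0.595  0.2139 0.119 ]
bottle [181.8 231.6] 131 [0.5912 0.3028 0.119 ]
jar [261.2 265.8] 297 [0.5057 0.1218 0.082 ]
jar [186.2 272.8] 298 [0.4934 0.3046 0.082 ]
```

Everything in the tray is still in place; the odd blobs earlier were the arm. Next I'll take the last bottle.

Request:
{"fn": "carry_out", "kwargs": {
  "motion": [
    {"xyz": [0,-0.002,0.04],"angular": [0,0,0]},
    {"xyz": [0,-0.002,0.08],"angular": [0,0,0]},
    {"xyz": [0,-0.002,0.115],"angular": [0,0,0]},
    {"xyz": [0,-0.002,0.129],"angular": [0,0,0]},
    {"xyz": [0,-0.002,0.129],"angular": [0,0,0]}
  ]
}}

```text
clock: 18.15
position: [0.5826, -0.2361, 0.1308]
ee_rot: [-0.027, 1.0, 0.001, -0.001]
ft_force: [-0.3, 0.1, -0.8]
grip_width: 0.796
grasp_force: 0.0
```

Request:
{"fn": "carry_out", "kwargs": {
  "motion": [
    {"xyz": [0,0,0],"angular": [0,0,0]},
    {"xyz": [0,0,0],"angular": [0,0,0]},
    {"xyz": [0,0,0],"angular": [0,0,0]},
    {"xyz": [0,0,0],"angular": [0,0,0]},
    {"xyz": [0,0,0],"angular": [0,0,0]},
    {"xyz": [0,0,0],"angular": [0,0,0]}
  ],
  "hand": 0
}}

```text
clock: 18.75
position: [0.5843, -0.2378, 0.1345]
ee_rot: [-0.026, 1.0, -0.0, 0.002]
ft_force: [-1.0, 2.0, 6.2]
grip_width: 0.398
grasp_force: 39.4
```

Request:
{"fn": "carry_out", "kwargs": {
  "motion": [
    {"xyz": [0,0,-0.02],"angular": [0,0,0]},
    {"xyz": [0,0,-0.05],"angular": [0,0,0]},
    {"xyz": [0,0,-0.09],"angular": [0,0,0]},
    {"xyz": [0,0,-0.13],"angular": [0,0,0]},
    {"xyz": [0,0,-0.16],"angular": [0,0,0]},
    {"xyz": [0,0,-0.16],"angular": [0,0,0]}
  ]
}}

```text
clock: 19.35
position: [0.5844, -0.2389, 0.2978]
ee_rot: [-0.026, 1.0, -0.001, 0.004]
ft_force: [-0.5, -0.3, -2.0]
grip_width: 0.395
grasp_force: 40.7
```

Run:
```python
from h import *
go(.5055,.2085,.095,93)
```

```text
shift [0.0571 0.4513 0.2013] turn [-0.14  0.44 -0.02] q7 2.09 pos [ 0.5844 -0.2389  0.2978] yaw 93.0 t 19.35
```

Request:
{"fn": "carry_out", "kwargs": {
  "motion": [
    {"xyz": [0.003,0.02,0],"angular": [0,0.4,0]},
    {"xyz": [0.007,0.06,0],"angular": [0,0.4,0]},
    {"xyz": [0.013,0.105,0],"angular": [0,0.4,0]},
    {"xyz": [0.019,0.15,0],"angular": [0,0.4,0]},
    {"xyz": [0.025,0.195,0],"angular": [0,0.4,0]},
    {"xyz": [0.031,0.24,0],"angular": [0,0.4,0]},
    {"xyz": [0.037,0.285,0],"angular": [0,0.4,0]},
    {"xyz": [0.043,0.33,0],"angular": [0,0.4,0]},
    {"xyz": [0.049,0.375,0],"angular": [0,0.4,0]},
    {"xyz": [0.053,0.415,0],"angular": [0,0.4,0]},
    {"xyz": [0.056,0.44,0],"angular": [0,0.4,0]},
    {"xyz": [0.057,0.451,0],"angular": [0,0.4,0]}
  ]
}}

```text
clock: 20.55
position: [0.5011, 0.2126, 0.2914]
ee_rot: [-0.028, 1.0, -0.0, -0.004]
ft_force: [0.6, -0.8, -3.6]
grip_width: 0.396
grasp_force: 40.8
```

Request:
{"fn": "carry_out", "kwargs": {
  "motion": [
    {"xyz": [0,0,0],"angular": [0,0,0]},
    {"xyz": [0,0,0],"angular": [0,0,0]}
  ]
}}

```text
clock: 20.75
position: [0.5029, 0.2079, 0.292]
ee_rot: [-0.025, 1.0, -0.001, -0.004]
ft_force: [-0.3, -0.9, -2.0]
grip_width: 0.396
grasp_force: 40.8
```

Run:
```python
from h import *
go(.5055,.2085,.0945,93)
```

```text
shift [-0.004   0.0006  0.1975] turn [-0.05 -0.41 -0.11] q7 1.18 pos [0.5029 0.2079 0.292 ] yaw 92.9 t 20.75
```

Request:
{"fn": "carry_out", "kwargs": {
  "motion": [
    {"xyz": [-0.003,0,0.04],"angular": [0,-0.4,0]},
    {"xyz": [-0.003,0,0.08],"angular": [0,-0.4,0]},
    {"xyz": [-0.003,0,0.12],"angular": [0,-0.4,0]},
    {"xyz": [-0.003,0,0.155],"angular": [0,-0.4,0]},
    {"xyz": [-0.003,0,0.178],"angular": [0,-0.4,0]},
    {"xyz": [-0.003,0,0.189],"angular": [0,-0.4,0]},
    {"xyz": [-0.003,0,0.194],"angular": [0,-0.4,0]},
    {"xyz": [-0.003,0,0.197],"angular": [0,-0.4,0]},
    {"xyz": [-0.003,0,0.198],"angular": [0,-0.4,0]},
    {"xyz": [-0.003,0,0.198],"angular": [0,-0.4,0]}
  ]
}}

```text
clock: 21.75
position: [0.5047, 0.2099, 0.0952]
ee_rot: [-0.026, 1.0, 0.0, 0.001]
ft_force: [-0.0, 1.2, -1.9]
grip_width: 0.395
grasp_force: 40.7
```

Request:
{"fn": "carry_out", "kwargs": {
  "motion": [
    {"xyz": [0,0,0.001],"angular": [0,0,0]},
    {"xyz": [0,0,0.001],"angular": [0,0,0]}
  ]
}}

```text
clock: 21.95
position: [0.5048, 0.2102, 0.0944]
ee_rot: [-0.026, 1.0, 0.001, 0.001]
ft_force: [0.2, -0.3, 4.9]
grip_width: 0.397
grasp_force: 41.3
```

Request:
{"fn": "carry_out", "kwargs": {
  "motion": [
    {"xyz": [0,0,0],"angular": [0,0,0]},
    {"xyz": [0,0,0],"angular": [0,0,0]},
    {"xyz": [0,0,0],"angular": [0,0,0]},
    {"xyz": [0,0,0],"angular": [0,0,0]},
    {"xyz": [0,0,-0.02],"angular": [0,0,0]},
    {"xyz": [0,0,-0.06],"angular": [0,0,0]},
    {"xyz": [0,0,-0.1],"angular": [0,0,0]},
    {"xyz": [0,0,-0.14],"angular": [0,0,0]},
    {"xyz": [0,-0.04,-0.14],"angular": [0,0,0]},
    {"xyz": [0,-0.08,-0.14],"angular": [0,0,0]},
    {"xyz": [0,-0.08,-0.14],"angular": [0,0,0]}
  ],
  "hand": 0.8
}}

```text
clock: 23.05
position: [0.5091, 0.1238, 0.2339]
ee_rot: [-0.022, 1.0, -0.001, 0.001]
ft_force: [0.1, -0.6, -0.2]
grip_width: 0.803
grasp_force: 0.0
```

Run:
```python
from h import *
c=camera("wrist");cv2.imwrite("pics/w4.png",c["img"][:,:,::-1]);np.savez("w4",**c)
go(.506,.122,.051,93);caps()
h=cv2.cvtColor(c["img"],cv2.COLOR_RGB2HSV);m=(h[...,2]>215)&(h[...,1]<40)&(h[...,0]<40);m[300:]=0
for b in blobs(m,300,9000):print(b,onz(c,*b[0],.082,True))
```

```text
shift [ 0.003  -0.0049  0.1826] turn [ 0.    0.03 -0.28] q7 1.32 pos [0.5087 0.127  0.2336] yaw 92.7 t 23.1
jar [262.4 225.4] 295 [0.6039 0.1173 0.082 ]
bottle [181.7 231.6] 128 [0.5912 0.303  0.119 ]
bottle [219.6 275.6] 206 [0.4852 0.2141 0.119 ]
bottle [226.2 273.5] 213 [0.4898 0.1985 0.119 ]
jar [191.4 266.4] 447 [0.5085 0.2918 0.082 ]
bottle [170.3 291.7] 196 [0.4504 0.3306 0.119 ]
bottle [163.5 293.3] 218 [0.4471 0.3467 0.119 ]
(array([326.2, 212.8]), np.int32(2801), array([296, 184,  61,  59], dtype=int32)) [0.5038 0.1218 0.082 ]
(array([528.4, 211.3]), np.int32(1822), array([507, 185,  44,  53], dtype=int32)) [0.4918 0.3031 0.082 ]
(array([445.9, 229.4]), np.int32(1339), array([426, 209,  41,  42], dtype=int32)) [0.5129 0.2242 0.082 ]
```

View pics/w4.png

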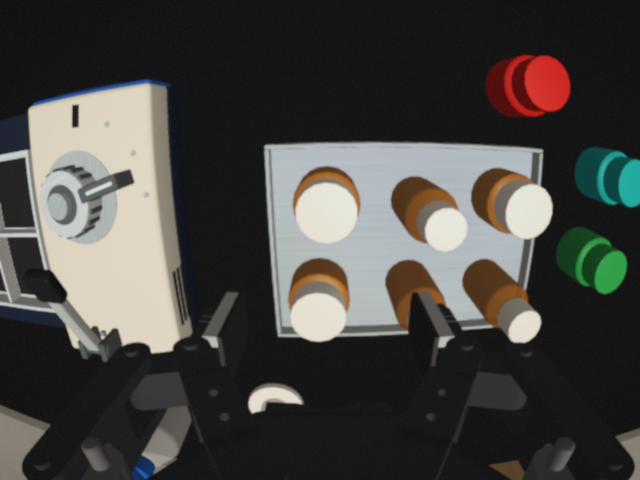

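The six containers all stand upright in the tray. Jar B is at (326,213), which gives (0.504, 0.122) and agrees with the top view. Picking it now.

Request:
{"fn": "carry_out", "kwargs": {
  "motion": [
    {"xyz": [0.004,-0.005,0.04],"angular": [0,0,0]},
    {"xyz": [0.004,-0.005,0.08],"angular": [0,0,0]},
    {"xyz": [0.004,-0.005,0.12],"angular": [0,0,0]},
    {"xyz": [0.004,-0.005,0.155],"angular": [0,0,0]},
    {"xyz": [0.004,-0.005,0.175],"angular": [0,0,0]},
    {"xyz": [0.004,-0.005,0.181],"angular": [0,0,0]},
    {"xyz": [0.004,-0.005,0.181],"angular": [0,0,0]}
  ]
}}

```text
clock: 23.85
position: [0.5041, 0.1254, 0.0518]
ee_rot: [-0.027, 1.0, -0.0, -0.001]
ft_force: [-0.2, 0.5, -0.4]
grip_width: 0.8
grasp_force: 0.0
```

Request:
{"fn": "carry_out", "kwargs": {
  "motion": [
    {"xyz": [0,0,0],"angular": [0,0,0]},
    {"xyz": [0,0,0],"angular": [0,0,0]},
    {"xyz": [0,0,0],"angular": [0,0,0]},
    {"xyz": [0,0,0],"angular": [0,0,0]},
    {"xyz": [0,0,0],"angular": [0,0,0]},
    {"xyz": [0,0,0],"angular": [0,0,0]}
  ],
  "hand": 0
}}

```text
clock: 24.45
position: [0.5057, 0.1251, 0.0538]
ee_rot: [-0.026, 1.0, 0.001, 0.001]
ft_force: [-1.5, -0.9, 7.0]
grip_width: 0.598
grasp_force: 42.5
```

Request:
{"fn": "carry_out", "kwargs": {
  "motion": [
    {"xyz": [0,0,-0.02],"angular": [0,0,0]},
    {"xyz": [0,0,-0.05],"angular": [0,0,0]},
    {"xyz": [0,0,-0.09],"angular": [0,0,0]},
    {"xyz": [0,0,-0.13],"angular": [0,0,0]},
    {"xyz": [0,0,-0.17],"angular": [0,0,0]},
    {"xyz": [0,0,-0.19],"angular": [0,0,0]},
    {"xyz": [0,0,-0.19],"angular": [0,0,0]}
  ]
}}

```text
clock: 25.15
position: [0.5058, 0.1251, 0.2455]
ee_rot: [-0.026, 1.0, 0.001, 0.003]
ft_force: [0.4, 0.3, -3.5]
grip_width: 0.597
grasp_force: 42.8
```

Run:
```python
from h import *
go(.5015,-.3358,.25,93)
```

```text
shift [ 0.0284 -0.4601 -0.0058] turn [0.15 0.29 0.  ] q7 1.32 pos [0.5058 0.1251 0.2455] yaw 93.0 t 25.15
```

Request:
{"fn": "carry_out", "kwargs": {
  "motion": [
    {"xyz": [0.001,-0.02,0],"angular": [0,0,0]},
    {"xyz": [0.004,-0.06,0],"angular": [0,0,0]},
    {"xyz": [0.007,-0.105,0],"angular": [0,0,0]},
    {"xyz": [0.01,-0.15,0],"angular": [0,0,0]},
    {"xyz": [0.012,-0.195,0],"angular": [0,0,0]},
    {"xyz": [0.015,-0.24,0],"angular": [0,0,0]},
    {"xyz": [0.018,-0.285,0],"angular": [0,0,0]},
    {"xyz": [0.021,-0.33,0],"angular": [0,0,0]},
    {"xyz": [0.024,-0.375,0],"angular": [0,0,0]},
    {"xyz": [0.026,-0.415,0],"angular": [0,0,0]},
    {"xyz": [0.028,-0.445,0],"angular": [0,0,0]},
    {"xyz": [0.028,-0.46,0],"angular": [0,0,0]}
  ]
}}

```text
clock: 26.35
position: [0.4988, -0.3391, 0.2404]
ee_rot: [-0.024, 1.0, -0.0, -0.001]
ft_force: [0.1, 0.1, -2.9]
grip_width: 0.599
grasp_force: 42.8
```

Request:
{"fn": "carry_out", "kwargs": {
  "motion": [
    {"xyz": [0,0,0],"angular": [0,0,0]},
    {"xyz": [0,0,0],"angular": [0,0,0]}
  ]
}}

```text
clock: 26.55
position: [0.5003, -0.3356, 0.2408]
ee_rot: [-0.026, 1.0, 0.001, -0.001]
ft_force: [0.6, 0.2, -2.2]
grip_width: 0.595
grasp_force: 42.9
```

Run:
```python
from h import *
c=camera("wrist");cv2.imwrite("pics/w5.png",c["img"][:,:,::-1]);np.savez("w5",**c)
go(.5015,-.3358,.094,93);caps()
```

```text
shift [-0.001  -0.0011  0.1471] turn [ 0.08 -0.07  0.05] q7 2.32 pos [ 0.5007 -0.335   0.2411] yaw 93.0 t 26.6
jar [262.4 225.4] 295 [0.6039 0.1173 0.082 ]
bottle [219.2 229. ] 138 [0.595  0.2139 0.119 ]
bottle [181.8 231.6] 132 [0.5912 0.3028 0.119 ]
bottle [220.8 267.3] 126 [0.5046 0.211  0.119 ]
jar [186.2 272.7] 296 [0.4936 0.3046 0.082 ]
```

View pics/w5.png

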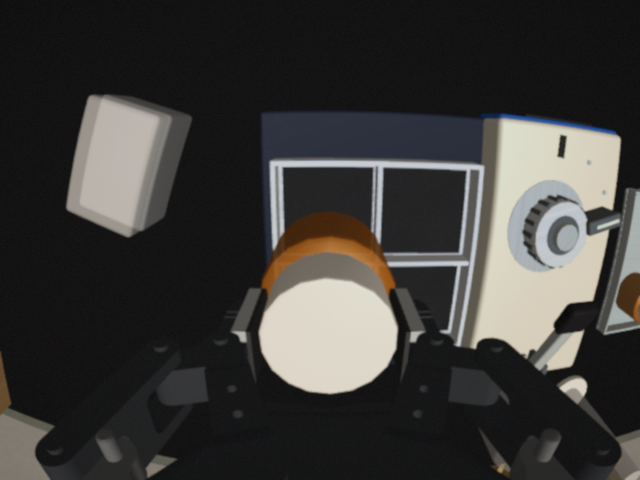

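The jar is held level. The platform's outer corners show at (272,160) and (483,166), and the cross is near (380,257).

Run:
```python
from h import *
c=dict(np.load("w5.npz"))
for u in((272,160),(483,166),(380,257),(377,164)):print(u,onz(c,*u,.068,True))
w2=dict(np.load("w2.npz"));p,e=tri(ray(c,380,257,True),ray(w2,253,209,True));print("cross tri",p,e)
```

```text
(272, 160) [ 0.4555 -0.3856  0.068 ]
(483, 166) [ 0.4474 -0.1989  0.068 ]
(380, 257) [ 0.5379 -0.2861  0.068 ]
(377, 164) [ 0.4542 -0.2962  0.068 ]
cross tri [ 0.5428 -0.2857  0.0618] 0.005221049782788863
```

Request:
{"fn": "carry_out", "kwargs": {
  "motion": [
    {"xyz": [-0.001,-0.001,0.04],"angular": [0,0,0]},
    {"xyz": [-0.001,-0.001,0.08],"angular": [0,0,0]},
    {"xyz": [-0.001,-0.001,0.115],"angular": [0,0,0]},
    {"xyz": [-0.001,-0.001,0.135],"angular": [0,0,0]},
    {"xyz": [-0.001,-0.001,0.142],"angular": [0,0,0]},
    {"xyz": [-0.001,-0.001,0.146],"angular": [0,0,0]},
    {"xyz": [-0.001,-0.001,0.148],"angular": [0,0,0]},
    {"xyz": [-0.001,-0.001,0.148],"angular": [0,0,0]}
  ]
}}

```text
clock: 27.45
position: [0.5023, -0.3372, 0.0952]
ee_rot: [-0.026, 1.0, -0.0, 0.001]
ft_force: [0.1, 0.8, -2.9]
grip_width: 0.593
grasp_force: 43.0
```

Request:
{"fn": "carry_out", "kwargs": {
  "motion": [
    {"xyz": [0,0,0.001],"angular": [0,0,0]},
    {"xyz": [0,0,0.001],"angular": [0,0,0]}
  ]
}}

```text
clock: 27.65
position: [0.5021, -0.3373, 0.094]
ee_rot: [-0.026, 1.0, -0.0, 0.001]
ft_force: [0.8, -0.1, -0.6]
grip_width: 0.598
grasp_force: 43.2
```

Near contact, so release, rise and read the scene.

Request:
{"fn": "carry_out", "kwargs": {
  "motion": [
    {"xyz": [0,0,0.001],"angular": [0,0,0]},
    {"xyz": [0,0,0.001],"angular": [0,0,0]},
    {"xyz": [0,0,0.001],"angular": [0,0,0]},
    {"xyz": [0,0,0.001],"angular": [0,0,0]},
    {"xyz": [0,0,-0.02],"angular": [0,0,0]},
    {"xyz": [0,0,-0.06],"angular": [0,0,0]},
    {"xyz": [0,0,-0.1],"angular": [0,0,0]},
    {"xyz": [0,0,-0.14],"angular": [0,0,0]}
  ],
  "hand": 0.8
}}

```text
clock: 28.45
position: [0.5014, -0.3371, 0.2349]
ee_rot: [-0.026, 1.0, 0.0, -0.0]
ft_force: [1.3, -0.1, -0.4]
grip_width: 0.8
grasp_force: 0.0
```

Run:
```python
from h import *
go(.603,.118,.24,93);caps()
```

```text
shift [-0.1251  0.4492 -0.0051] turn [ 0.   -0.   -0.02] q7 2.32 pos [ 0.5014 -0.3371  0.2349] yaw 93.0 t 28.45
jar [262.3 225.5] 294 [0.6037 0.1176 0.082 ]
bottle [219.2 229. ] 138 [0.595  0.2139 0.119 ]
bottle [181.8 231.6] 132 [0.5912 0.3028 0.119 ]
bottle [220.8 267.4] 127 [0.5044 0.2111 0.119 ]
jar [186.2 272.8] 297 [0.4934 0.3046 0.082 ]
```

Request:
{"fn": "carry_out", "kwargs": {
  "motion": [
    {"xyz": [-0.125,0.449,-0.005],"angular": [0,0,0]},
    {"xyz": [-0.125,0.449,-0.005],"angular": [0,0,0]},
    {"xyz": [-0.125,0.449,-0.005],"angular": [0,0,0]},
    {"xyz": [-0.125,0.449,-0.005],"angular": [0,0,0]},
    {"xyz": [-0.125,0.449,-0.005],"angular": [0,0,0]},
    {"xyz": [-0.125,0.449,-0.005],"angular": [0,0,0]},
    {"xyz": [-0.125,0.449,-0.005],"angular": [0,0,0]},
    {"xyz": [-0.125,0.449,-0.005],"angular": [0,0,0]},
    {"xyz": [-0.125,0.449,-0.005],"angular": [0,0,0]},
    {"xyz": [-0.125,0.449,-0.005],"angular": [0,0,0]},
    {"xyz": [-0.125,0.449,-0.005],"angular": [0,0,0]},
    {"xyz": [-0.125,0.449,-0.005],"angular": [0,0,0]}
  ]
}}

```text
clock: 29.7
position: [0.6031, 0.1165, 0.2381]
ee_rot: [-0.026, 1.0, -0.0, -0.0]
ft_force: [-0.1, -0.5, -0.1]
grip_width: 0.801
grasp_force: 0.0
```

Run:
```python
from h import *
go(.603,.118,.053,93);caps()
c=camera("wrist");h=cv2.cvtColor(c["img"],cv2.COLOR_RGB2HSV);m=(h[...,2]>215)&(h[...,1]<40)&(h[...,0]<40);m[300:]=0
for b in blobs(m,1000,9000):print(b,onz(c,*b[0],.082,True))
```

```text
shift [-0.      0.0017  0.1851] turn [-0.05 -0.01 -0.05] q7 1.48 pos [0.6031 0.1165 0.2381] yaw 92.9 t 29.7
bottle [166.8 221. ] 186 [0.6173 0.3383 0.119 ]
bottle [173.8 220.6] 160 [0.6178 0.3217 0.119 ]
jar [195.2 198.6] 310 [0.6742 0.2814 0.082 ]
bottle [226.  218.1] 118 [0.6205 0.1975 0.119 ]
bottle [231.9 214.9] 138 [0.6277 0.1834 0.119 ]
bottle [263.5 229.6] 142 [0.5908 0.109  0.119 ]
jar [455.5 262.7] 374 [ 0.5015 -0.3385  0.122 ]
(array([467. , 105.3]), np.int32(1380), array([447,  84,  41,  44], dtype=int32)) [0.5001 0.2246 0.082 ]
(array([545.5, 110.9]), np.int32(1807), array([524,  84,  44,  55], dtype=int32)) [0.4927 0.3027 0.082 ]
(array([331.4, 216.1]), np.int32(2705), array([302, 188,  60,  58], dtype=int32)) [0.6013 0.118  0.082 ]
(array([457.4, 225. ]), np.int32(1271), array([438, 205,  40,  41], dtype=int32)) [0.6028 0.2277 0.082 ]
```

Request:
{"fn": "carry_out", "kwargs": {
  "motion": [
    {"xyz": [0,0.001,0.04],"angular": [0,0,0]},
    {"xyz": [0,0.001,0.08],"angular": [0,0,0]},
    {"xyz": [0,0.001,0.12],"angular": [0,0,0]},
    {"xyz": [0,0.001,0.155],"angular": [0,0,0]},
    {"xyz": [0,0.001,0.178],"angular": [0,0,0]},
    {"xyz": [0,0.001,0.185],"angular": [0,0,0]},
    {"xyz": [0,0.001,0.185],"angular": [0,0,0]}
  ]
}}

```text
clock: 30.5
position: [0.6028, 0.1175, 0.0531]
ee_rot: [-0.025, 1.0, -0.0, -0.0]
ft_force: [-0.1, -0.1, 0.5]
grip_width: 0.8
grasp_force: 0.0
```

Request:
{"fn": "carry_out", "kwargs": {
  "motion": [
    {"xyz": [0,0,0],"angular": [0,0,0]},
    {"xyz": [0,0,0],"angular": [0,0,0]},
    {"xyz": [0,0,0],"angular": [0,0,0]},
    {"xyz": [0,0,0],"angular": [0,0,0]},
    {"xyz": [0,0,0],"angular": [0,0,0]},
    {"xyz": [0,0,0],"angular": [0,0,0]}
  ],
  "hand": 0
}}

```text
clock: 31.1
position: [0.6044, 0.1187, 0.0553]
ee_rot: [-0.026, 1.0, 0.0, 0.002]
ft_force: [0.1, -2.2, 7.2]
grip_width: 0.598
grasp_force: 42.8
```

Request:
{"fn": "carry_out", "kwargs": {
  "motion": [
    {"xyz": [0,0,-0.02],"angular": [0,0,0]},
    {"xyz": [0,0,-0.05],"angular": [0,0,0]},
    {"xyz": [0,0,-0.09],"angular": [0,0,0]},
    {"xyz": [0,0,-0.13],"angular": [0,0,0]},
    {"xyz": [0,0,-0.17],"angular": [0,0,0]},
    {"xyz": [0,0,-0.2],"angular": [0,0,0]},
    {"xyz": [0,0,-0.2],"angular": [0,0,0]}
  ]
}}

```text
clock: 31.8
position: [0.6048, 0.1189, 0.2586]
ee_rot: [-0.026, 1.0, 0.001, 0.004]
ft_force: [0.6, 0.5, -2.9]
grip_width: 0.595
grasp_force: 43.1
```

Run:
```python
from h import *
go(.594,-.3315,.25,93)
```

```text
shift [ 0.0344 -0.4492  0.0072] turn [ 0.14  0.43 -0.01] q7 1.48 pos [0.6048 0.1189 0.2586] yaw 93.0 t 31.8
```

Request:
{"fn": "carry_out", "kwargs": {
  "motion": [
    {"xyz": [0.001,-0.02,0],"angular": [0,0,0]},
    {"xyz": [0.004,-0.06,0],"angular": [0,0,0]},
    {"xyz": [0.008,-0.105,0],"angular": [0,0,0]},
    {"xyz": [0.011,-0.15,0],"angular": [0,0,0]},
    {"xyz": [0.015,-0.195,0],"angular": [0,0,0]},
    {"xyz": [0.018,-0.24,0],"angular": [0,0,0]},
    {"xyz": [0.022,-0.285,0],"angular": [0,0,0]},
    {"xyz": [0.025,-0.33,0],"angular": [0,0,0]},
    {"xyz": [0.029,-0.375,0],"angular": [0,0,0]},
    {"xyz": [0.032,-0.415,0],"angular": [0,0,0]},
    {"xyz": [0.034,-0.44,0],"angular": [0,0,0]},
    {"xyz": [0.034,-0.449,0],"angular": [0,0,0]}
  ]
}}

```text
clock: 33.0
position: [0.5906, -0.3349, 0.252]
ee_rot: [-0.024, 1.0, -0.0, -0.001]
ft_force: [-0.5, 1.2, -3.4]
grip_width: 0.594
grasp_force: 42.9
```

Request:
{"fn": "carry_out", "kwargs": {
  "motion": [
    {"xyz": [0,0,0],"angular": [0,0,0]},
    {"xyz": [0,0,0],"angular": [0,0,0]}
  ]
}}

```text
clock: 33.2
position: [0.593, -0.3298, 0.2526]
ee_rot: [-0.027, 1.0, 0.001, -0.0]
ft_force: [1.2, 0.2, -3.5]
grip_width: 0.593
grasp_force: 42.9
```

Run:
```python
from h import *
go(.594,-.3315,.0953,93);caps()
```

```text
shift [-0.001  -0.002   0.1573] turn [ 0.08 -0.02  0.08] q7 2.27 pos [ 0.593  -0.3298  0.2526] yaw 93.1 t 33.2
bottle [219.2 229. ] 139 [0.595  0.2139 0.119 ]
bottle [181.7 231.5] 130 [0.5914 0.303  0.119 ]
bottle [220.8 267.3] 126 [0.5046 0.211  0.119 ]
jar [186.2 272.8] 297 [0.4934 0.3046 0.082 ]
```

Request:
{"fn": "carry_out", "kwargs": {
  "motion": [
    {"xyz": [-0.001,-0.001,0.04],"angular": [0,0,0]},
    {"xyz": [-0.001,-0.001,0.08],"angular": [0,0,0]},
    {"xyz": [-0.001,-0.001,0.12],"angular": [0,0,0]},
    {"xyz": [-0.001,-0.001,0.142],"angular": [0,0,0]},
    {"xyz": [-0.001,-0.001,0.151],"angular": [0,0,0]},
    {"xyz": [-0.001,-0.001,0.156],"angular": [0,0,0]},
    {"xyz": [-0.001,-0.001,0.158],"angular": [0,0,0]},
    {"xyz": [-0.001,-0.001,0.159],"angular": [0,0,0]},
    {"xyz": [-0.001,-0.001,0.159],"angular": [0,0,0]}
  ]
}}

```text
clock: 34.15
position: [0.5942, -0.3325, 0.0954]
ee_rot: [-0.026, 1.0, -0.0, 0.001]
ft_force: [-0.3, 0.3, -1.7]
grip_width: 0.595
grasp_force: 42.9
```

Request:
{"fn": "carry_out", "kwargs": {
  "motion": [
    {"xyz": [0,0,0.001],"angular": [0,0,0]},
    {"xyz": [0,0,0.001],"angular": [0,0,0]}
  ]
}}

```text
clock: 34.35
position: [0.5943, -0.3326, 0.0954]
ee_rot: [-0.026, 1.0, -0.0, 0.001]
ft_force: [-3.2, 3.0, 7.6]
grip_width: 0.594
grasp_force: 44.1
```

Request:
{"fn": "carry_out", "kwargs": {
  "motion": [
    {"xyz": [0,0,0],"angular": [0,0,0]},
    {"xyz": [0,0,0],"angular": [0,0,0]},
    {"xyz": [0,0,0],"angular": [0,0,0]},
    {"xyz": [0,0,0],"angular": [0,0,0]},
    {"xyz": [0,0,-0.02],"angular": [0,0,0]},
    {"xyz": [0,0,-0.06],"angular": [0,0,0]},
    {"xyz": [0,0,-0.1],"angular": [0,0,0]},
    {"xyz": [0,0,-0.145],"angular": [0,0,0]}
  ],
  "hand": 0.8
}}

```text
clock: 35.15
position: [0.5932, -0.332, 0.2392]
ee_rot: [-0.026, 1.0, 0.0, -0.001]
ft_force: [-0.2, 0.2, -0.4]
grip_width: 0.798
grasp_force: 0.0
```

Run:
```python
from h import *
go(.493,.304,.24,93)
```

```text
shift [ 0.0668  0.6404 -0.0004] turn [ 0.03 -0.06 -0.01] q7 2.28 pos [ 0.5932 -0.332   0.2392] yaw 93.0 t 35.15
```

Request:
{"fn": "carry_out", "kwargs": {
  "motion": [
    {"xyz": [0.067,0.64,0],"angular": [0,0,0]},
    {"xyz": [0.067,0.64,0],"angular": [0,0,0]},
    {"xyz": [0.067,0.64,0],"angular": [0,0,0]},
    {"xyz": [0.067,0.64,0],"angular": [0,0,0]},
    {"xyz": [0.067,0.64,0],"angular": [0,0,0]},
    {"xyz": [0.067,0.64,0],"angular": [0,0,0]},
    {"xyz": [0.067,0.64,0],"angular": [0,0,0]},
    {"xyz": [0.067,0.64,0],"angular": [0,0,0]},
    {"xyz": [0.067,0.64,0],"angular": [0,0,0]},
    {"xyz": [0.067,0.64,0],"angular": [0,0,0]},
    {"xyz": [0.067,0.64,0],"angular": [0,0,0]},
    {"xyz": [0.067,0.64,0],"angular": [0,0,0]}
  ]
}}

```text
clock: 36.35
position: [0.4994, 0.2622, 0.2386]
ee_rot: [-0.026, 1.0, 0.0, 0.0]
ft_force: [1.4, 0.6, -0.3]
grip_width: 0.797
grasp_force: 0.0
```

Request:
{"fn": "carry_out", "kwargs": {
  "motion": [
    {"xyz": [0,0,0],"angular": [0,0,0]},
    {"xyz": [0,0,0],"angular": [0,0,0]}
  ]
}}

```text
clock: 36.55
position: [0.4996, 0.2612, 0.238]
ee_rot: [-0.027, 1.0, -0.0, -0.0]
ft_force: [0.1, -0.6, -0.2]
grip_width: 0.798
grasp_force: 0.0
```

```bash
cat >> h.py <<'E'
def wc(z):
    c=camera("wrist");h=cv2.cvtColor(c["img"],cv2.COLOR_RGB2HSV);m=(h[...,2]>215)&(h[...,1]<40)&(h[...,0]<40);m[300:]=0
    for b in blobs(m,700,9000):print(b[:2],onz(c,*b[0],z,True))
E
python3 - <<'E'
from h import *
go(.493,.304,.053,93);caps();wc(.082)
E
```

```text
shift [0.0042 0.0432 0.185 ] turn [-0.03 -0.01  0.14] q7 1.13 pos [0.4996 0.2612 0.238 ] yaw 93.1 t 36.55
jar [451.9 223.8] 361 [ 0.5926 -0.3338  0.122 ]
bottle [219.2 229. ] 138 [0.595  0.2139 0.119 ]
bottle [181.8 231.6] 132 [0.5912 0.3028 0.119 ]
jar [455.5 262.7] 374 [ 0.5015 -0.3385  0.122 ]
bottle [220.8 267.4] 127 [0.5044 0.2111 0.119 ]
(array([ 28.9, 218.9]), np.int32(7490)) [ 0.5141 -0.0588  0.082 ]
(array([382.7, 211.6]), np.int32(2659)) [0.4921 0.3044 0.082 ]
(array([263.8, 231. ]), np.int32(1444)) [0.5142 0.2059 0.082 ]
```

Request:
{"fn": "carry_out", "kwargs": {
  "motion": [
    {"xyz": [0.004,0.043,0],"angular": [0,0,0]},
    {"xyz": [0.004,0.043,0.04],"angular": [0,0,0]},
    {"xyz": [0.004,0.043,0.08],"angular": [0,0,0]},
    {"xyz": [0.004,0.043,0.12],"angular": [0,0,0]},
    {"xyz": [0.004,0.043,0.155],"angular": [0,0,0]},
    {"xyz": [0.004,0.043,0.178],"angular": [0,0,0]},
    {"xyz": [0.004,0.043,0.185],"angular": [0,0,0]},
    {"xyz": [0.004,0.043,0.185],"angular": [0,0,0]}
  ]
}}

```text
clock: 37.45
position: [0.4941, 0.3018, 0.0531]
ee_rot: [-0.025, 1.0, -0.0, -0.0]
ft_force: [-0.9, -0.1, 1.8]
grip_width: 0.799
grasp_force: 0.0
```

Request:
{"fn": "carry_out", "kwargs": {
  "motion": [
    {"xyz": [0,0,0],"angular": [0,0,0]},
    {"xyz": [0,0,0],"angular": [0,0,0]},
    {"xyz": [0,0,0],"angular": [0,0,0]},
    {"xyz": [0,0,0],"angular": [0,0,0]},
    {"xyz": [0,0,0],"angular": [0,0,0]},
    {"xyz": [0,0,0],"angular": [0,0,0]}
  ],
  "hand": 0
}}

```text
clock: 38.05
position: [0.495, 0.3035, 0.0553]
ee_rot: [-0.026, 1.0, 0.001, 0.001]
ft_force: [-0.9, -0.6, 6.9]
grip_width: 0.597
grasp_force: 41.8
```

Request:
{"fn": "carry_out", "kwargs": {
  "motion": [
    {"xyz": [0,0,-0.02],"angular": [0,0,0]},
    {"xyz": [0,0,-0.05],"angular": [0,0,0]},
    {"xyz": [0,0,-0.09],"angular": [0,0,0]},
    {"xyz": [0,0,-0.13],"angular": [0,0,0]},
    {"xyz": [0,0,-0.17],"angular": [0,0,0]},
    {"xyz": [0,0,-0.2],"angular": [0,0,0]},
    {"xyz": [0,0,-0.2],"angular": [0,0,0]}
  ]
}}

```text
clock: 38.75
position: [0.4955, 0.3039, 0.2587]
ee_rot: [-0.026, 1.0, 0.003, 0.003]
ft_force: [0.4, -0.7, -2.4]
grip_width: 0.591
grasp_force: 42.7
```

Run:
```python
from h import *
go(.4965,-.2425,.25,93);go(.589,-.239,.25,93)
```

```text
shift [ 0.0275 -0.5458  0.0057] turn [ 0.3   0.37 -0.01] q7 1.06 pos [0.4955 0.3039 0.2587] yaw 93.0 t 38.75
shift [-0.0651 -0.5471  0.0063] turn [ 0.3   0.37 -0.01] q7 1.06 pos [0.4955 0.3039 0.2587] yaw 93.0 t 38.75
```

Request:
{"fn": "carry_out", "kwargs": {
  "motion": [
    {"xyz": [-0.002,-0.02,0],"angular": [0,0,0]},
    {"xyz": [-0.007,-0.06,0],"angular": [0,0,0]},
    {"xyz": [-0.012,-0.105,0],"angular": [0,0,0]},
    {"xyz": [-0.018,-0.15,0],"angular": [0,0,0]},
    {"xyz": [-0.023,-0.195,0],"angular": [0,0,0]},
    {"xyz": [-0.028,-0.24,0],"angular": [0,0,0]},
    {"xyz": [-0.033,-0.285,0],"angular": [0,0,0]},
    {"xyz": [-0.039,-0.33,0],"angular": [0,0,0]},
    {"xyz": [-0.044,-0.375,0],"angular": [0,0,0]},
    {"xyz": [-0.05,-0.42,0],"angular": [0,0,0]},
    {"xyz": [-0.055,-0.465,0],"angular": [0,0,0]},
    {"xyz": [-0.06,-0.505,0],"angular": [0,0,0]}
  ]
}}

```text
clock: 39.95
position: [0.579, -0.2011, 0.2524]
ee_rot: [-0.025, 1.0, 0.0, -0.001]
ft_force: [0.2, 0.9, -1.5]
grip_width: 0.594
grasp_force: 42.6
```

Request:
{"fn": "carry_out", "kwargs": {
  "motion": [
    {"xyz": [-0.004,-0.03,0],"angular": [0,0,0]},
    {"xyz": [-0.005,-0.042,0],"angular": [0,0,0]},
    {"xyz": [-0.005,-0.042,0],"angular": [0,0,0]},
    {"xyz": [-0.005,-0.042,0],"angular": [0,0,0]}
  ]
}}

```text
clock: 40.35
position: [0.587, -0.2387, 0.2527]
ee_rot: [-0.026, 1.0, 0.001, -0.0]
ft_force: [1.0, 0.8, -1.6]
grip_width: 0.596
grasp_force: 42.7
```

Run:
```python
from h import *
go(.589,-.239,.0953,93);caps()
```

```text
shift [-0.0021 -0.0005  0.1574] turn [ 0.06 -0.05  0.03] q7 2.13 pos [ 0.587  -0.2387  0.2527] yaw 93.0 t 40.35
bottle [424.6 213.5] 109 [ 0.6149 -0.2646  0.159 ]
jar [467.1 203.3] 247 [ 0.6399 -0.3713  0.122 ]
bottle [488.5 239.1] 123 [ 0.553  -0.4063  0.159 ]
bottle [219.2 228.9] 139 [0.5953 0.2139 0.119 ]
bottle [181.7 231.6] 131 [0.5912 0.303  0.119 ]
bottle [220.8 267.3] 126 [0.5046 0.211  0.119 ]
```

Request:
{"fn": "carry_out", "kwargs": {
  "motion": [
    {"xyz": [-0.001,0,0.04],"angular": [0,0,0]},
    {"xyz": [-0.001,0,0.08],"angular": [0,0,0]},
    {"xyz": [-0.001,0,0.12],"angular": [0,0,0]},
    {"xyz": [-0.001,0,0.142],"angular": [0,0,0]},
    {"xyz": [-0.001,0,0.151],"angular": [0,0,0]},
    {"xyz": [-0.001,0,0.156],"angular": [0,0,0]},
    {"xyz": [-0.001,0,0.158],"angular": [0,0,0]},
    {"xyz": [-0.001,0,0.159],"angular": [0,0,0]},
    {"xyz": [-0.001,0,0.16],"angular": [0,0,0]},
    {"xyz": [-0.001,0,0.16],"angular": [0,0,0]}
  ]
}}

```text
clock: 41.4
position: [0.5892, -0.2398, 0.0953]
ee_rot: [-0.026, 1.0, 0.0, 0.001]
ft_force: [-1.9, 1.3, 7.7]
grip_width: 0.595
grasp_force: 43.6
```

Request:
{"fn": "carry_out", "kwargs": {
  "motion": [
    {"xyz": [0,0,0],"angular": [0,0,0]},
    {"xyz": [0,0,0],"angular": [0,0,0]},
    {"xyz": [0,0,0],"angular": [0,0,0]},
    {"xyz": [0,0,0],"angular": [0,0,0]},
    {"xyz": [0,0,-0.02],"angular": [0,0,0]},
    {"xyz": [0,0,-0.06],"angular": [0,0,0]},
    {"xyz": [0,0,-0.1],"angular": [0,0,0]},
    {"xyz": [0,0,-0.145],"angular": [0,0,0]},
    {"xyz": [0,0,-0.18],"angular": [0,0,0]}
  ],
  "hand": 0.8
}}

```text
clock: 42.3
position: [0.5884, -0.24, 0.2761]
ee_rot: [-0.026, 1.0, -0.0, 0.001]
ft_force: [0.5, -0.2, -0.2]
grip_width: 0.8
grasp_force: 0.0
```

Run:
```python
from h import *
go(.555,0.02,.28,93)
```

```text
shift [ 0.0198  0.2614 -0.0041] turn [-0.03  0.1  -0.01] q7 2.12 pos [ 0.5884 -0.24    0.2761] yaw 93.0 t 42.3
```

Request:
{"fn": "carry_out", "kwargs": {
  "motion": [
    {"xyz": [0.002,0.04,0],"angular": [0,0,0]},
    {"xyz": [0.002,0.08,0],"angular": [0,0,0]},
    {"xyz": [0.002,0.122,0],"angular": [0,0,0]},
    {"xyz": [0.002,0.122,0],"angular": [0,0,0]},
    {"xyz": [0.002,0.122,0],"angular": [0,0,0]},
    {"xyz": [0.002,0.122,0],"angular": [0,0,0]},
    {"xyz": [0.002,0.122,0],"angular": [0,0,0]}
  ],
  "hand": 0
}}

```text
clock: 43.0
position: [0.5797, -0.1196, 0.2733]
ee_rot: [-0.025, 1.0, -0.0, 0.0]
ft_force: [-1.0, -0.1, -0.2]
grip_width: -0.003
grasp_force: 0.0
```

Run:
```python
from h import *
c=camera("wrist");cv2.imwrite("pics/w6.png",c["img"][:,:,::-1]);np.savez("w6",**c)
go(.555,-.118,.17,93);caps()
```

```text
shift [0.0246 0.0027 0.1033] turn [-0.02 -0.   -0.13] q7 1.89 pos [ 0.5797 -0.1195  0.2733] yaw 92.9 t 43.05
bottle [338.5 222.3] 172 [ 0.6001 -0.0685  0.159 ]
bottle [345.5 222.1] 186 [ 0.6001 -0.0845  0.159 ]
jar [376.8 208.1] 422 [ 0.6343 -0.1594  0.122 ]
bottle [399.4 232.8] 181 [ 0.5725 -0.206   0.159 ]
bottle [404.9 240.8] 125 [ 0.554  -0.2178  0.159 ]
jar [451.9 223.8] 362 [ 0.5926 -0.3338  0.122 ]
bottle [416.7 228.2] 151 [ 0.5819 -0.2455  0.159 ]
bottle [219.2 228.9] 137 [0.5953 0.2139 0.119 ]
bottle [181.8 231.7] 131 [0.591  0.3028 0.119 ]
bottle [355.2 231.1] 122 [ 0.579  -0.1059  0.159 ]
jar [455.4 262.7] 373 [ 0.5015 -0.3383  0.122 ]
bottle [220.8 267.4] 125 [0.5044 0.2111 0.119 ]
```

View pics/w6.png

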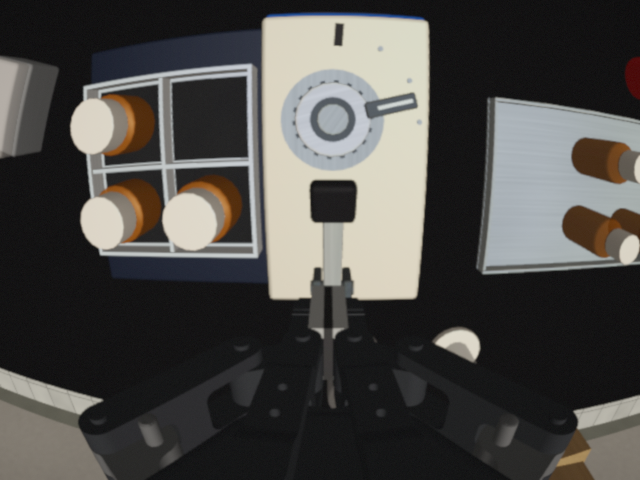

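The three jars sit in their bays (caps at (100,126), (108,223), (192,220)) and bay1 is empty. The clamp pad is at (333,199), the spindle at (332,120), the lug line from (374,107) to (410,100), and the mark at (339,34).

Run:
```python
from h import *
c=dict(np.load("w6.npz"));w2=dict(np.load("w2.npz"));w4=dict(np.load("w4.npz"))
g=cv2.cvtColor(c["img"],cv2.COLOR_RGB2GRAY)
for n,roi in(("pad",(170,235,300,365)),("mark",(15,55,325,350))):
    a,b,d,e=roi;m=np.zeros(g.shape,bool);m[a:b,d:e]=g[a:b,d:e]<70
    for q in blobs(m,40,5000):print(n,q)
for n,u,z in(("pad",(333,197),.155),("spindle",(332,120),.111),("lug in",(374,107),.109),("lug out",(410,100),.109),("tip",(416,100),.109),("mark",(339,34),.075)):print(n,onz(c,*u,z,True))
print("spindle tri",tri(ray(c,332,120,True),ray(w2,425,180,True)),tri(ray(c,332,120,True),ray(w4,62,205,True)))
print("pad tri",tri(ray(c,333,197,True),ray(w2,432,254,True)))
print("mark tri",tri(ray(c,339,34,True),ray(w2,424,97,True)))
```

```text
pad (array([332.7, 200.7]), np.int32(1782), array([311, 181,  45,  41], dtype=int32))
mark (array([338.3,  34.5]), np.int32(110), array([335,  25,   7,  20], dtype=int32))
pad [ 0.5542 -0.1176  0.155 ]
spindle [ 0.4992 -0.1208  0.111 ]
lug in [ 0.4862 -0.0873  0.109 ]
lug out [ 0.4776 -0.0578  0.109 ]
tip [ 0.477  -0.0528  0.109 ]
mark [ 0.4181 -0.1184  0.075 ]
spindle tri (array([ 0.4984, -0.1204,  0.1094]), np.float64(0.001921322736478189)) (array([ 0.4993, -0.1207,  0.1007]), np.float64(0.00042593586489839195))
pad tri (array([ 0.5548, -0.1175,  0.1514]), np.float64(0.0002980669631125673))
mark tri (array([ 0.418 , -0.1184,  0.0743]), np.float64(0.00020382496873875937))
```

Request:
{"fn": "carry_out", "kwargs": {
  "motion": [
    {"xyz": [0.025,0.0025,0.03],"angular": [0,0,0]},
    {"xyz": [0.025,0.0025,0.07],"angular": [0,0,0]},
    {"xyz": [0.025,0.0025,0.105],"angular": [0,0,0]},
    {"xyz": [0.025,0.0025,0.105],"angular": [0,0,0]},
    {"xyz": [0.025,0.0025,0.105],"angular": [0,0,0]}
  ]
}}

```text
clock: 43.6
position: [0.5549, -0.1174, 0.1691]
ee_rot: [-0.026, 1.0, -0.0, -0.0]
ft_force: [-0.0, 0.4, -0.2]
grip_width: 0.002
grasp_force: 0.0
```

Request:
{"fn": "carry_out", "kwargs": {
  "motion": [
    {"xyz": [0,0,0.008],"angular": [0,0,0]},
    {"xyz": [0,0,0.014],"angular": [0,0,0]},
    {"xyz": [0.001,0,0.02],"angular": [0,0,0]},
    {"xyz": [0.002,0,0.026],"angular": [0,0,0]},
    {"xyz": [0.003,0,0.032],"angular": [0,0,0]},
    {"xyz": [0.003,0,0.032],"angular": [0,0,0]}
  ]
}}

```text
clock: 44.2
position: [0.5515, -0.1169, 0.1356]
ee_rot: [-0.026, 1.0, 0.0, -0.0]
ft_force: [0.8, -0.3, 0.7]
grip_width: -0.003
grasp_force: 0.6
```

Request:
{"fn": "carry_out", "kwargs": {
  "motion": [
    {"xyz": [0.001,0,0.005],"angular": [0,0,0]},
    {"xyz": [0.002,0,0.01],"angular": [0,0,0]},
    {"xyz": [0.002,0,0.01],"angular": [0,0,0]}
  ]
}}

```text
clock: 44.5
position: [0.5492, -0.1169, 0.1253]
ee_rot: [-0.026, 1.0, 0.0, -0.001]
ft_force: [0.4, -0.2, 0.6]
grip_width: 0.002
grasp_force: 0.0
```

Run:
```python
from h import *
c=camera("wrist");o=get_obs();print(o["position"],o["ft_force"])
s=camera("scene");a=cv2.resize(c["img"][120:400,220:480],None,fx=1.6,fy=1.6);b=cv2.resize(s["img"][215:315,225:345],None,fx=3.2,fy=3.2);b=cv2.copyMakeBorder(b,0,a.shape[0]-b.shape[0],0,0,cv2.BORDER_CONSTANT)
cv2.imwrite("pics/w7.png",np.hstack([a,b])[:,:,::-1])
```

```text
[ 0.5494 -0.1169  0.1257] [-0.3299 -0.4303  0.1688]
```

View pics/w7.png

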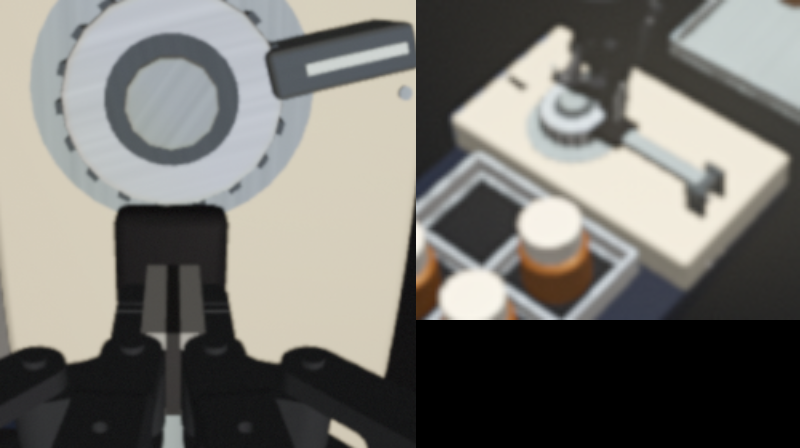

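The fingers are over the pad and the lever already lies low. I'll press on until there is firm contact.

Request:
{"fn": "carry_out", "kwargs": {
  "motion": [
    {"xyz": [0.001,0,0.005],"angular": [0,0,0]},
    {"xyz": [0.002,0,0.01],"angular": [0,0,0]},
    {"xyz": [0.002,0,0.014],"angular": [0,0,0]},
    {"xyz": [0.002,0,0.016],"angular": [0,0,0]},
    {"xyz": [0.002,0,0.016],"angular": [0,0,0]}
  ]
}}

```text
clock: 45.1
position: [0.5477, -0.1171, 0.1099]
ee_rot: [-0.026, 1.0, 0.0, -0.0]
ft_force: [-0.6, 0.1, -0.8]
grip_width: 0.002
grasp_force: 0.0
```

Request:
{"fn": "carry_out", "kwargs": {
  "motion": [
    {"xyz": [0,0,0.001],"angular": [0,0,0]},
    {"xyz": [0,0,0.002],"angular": [0,0,0]},
    {"xyz": [0,0,0.002],"angular": [0,0,0]}
  ]
}}

```text
clock: 45.4
position: [0.548, -0.1172, 0.1094]
ee_rot: [-0.026, 1.0, 0.0, 0.0]
ft_force: [-5.2, 0.5, 10.0]
grip_width: -0.002
grasp_force: 5.5
```

Request:
{"fn": "carry_out", "kwargs": {
  "motion": [
    {"xyz": [0,0,0.001],"angular": [0,0,0]},
    {"xyz": [0,0,0.001],"angular": [0,0,0]},
    {"xyz": [0,0,-0.03],"angular": [0,0,0]},
    {"xyz": [0,0,-0.07],"angular": [0,0,0]},
    {"xyz": [0,0,-0.11],"angular": [0,0,0]},
    {"xyz": [0,0,-0.15],"angular": [0,0,0]},
    {"xyz": [-0.03,0,-0.17],"angular": [0,0,0]},
    {"xyz": [-0.03,0,-0.17],"angular": [0,0,0]}
  ]
}}

```text
clock: 46.2
position: [0.5811, -0.1146, 0.2813]
ee_rot: [-0.027, 1.0, -0.0, 0.003]
ft_force: [0.1, 0.4, -0.3]
grip_width: -0.0
grasp_force: 0.0
```

Run:
```python
from h import *
c=camera("wrist");np.savez("w8",**c);cv2.imwrite("pics/w8.png",c["img"][:,:,::-1])
go(.4814,-.0684,.2,18.5)
h=cv2.cvtColor(c["img"],cv2.COLOR_RGB2HSV);print(proj(c,(.5435,-.1175,.108),True),proj(c,(.4814,-.0684,.109),True),proj(c,(.4988,-.1206,.111),True))
```

```text
shift [0.0954 0.0521 0.079 ] turn [ 0.04  0.13 74.56] q7 1.88 pos [ 0.5792 -0.1152  0.2792] yaw 93.1 t 46.25
[327.3502 169.1743] [390.3185 100.6922] [326.6683 116.4392]
```

View pics/w8.png

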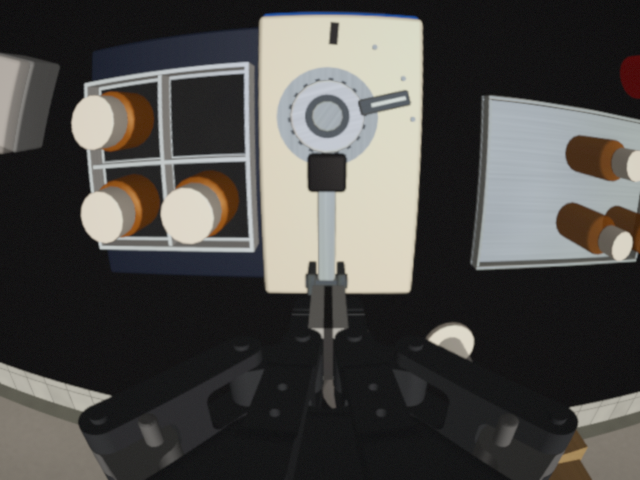

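The clamp is held down: the pad is at (327,173), right where the projection for "down" falls. The lug line runs (370,104) to (407,97), so the collar is not locked yet. Next is the lug.

Request:
{"fn": "carry_out", "kwargs": {
  "motion": [
    {"xyz": [0.02,0.01,0],"angular": [0,0,8]},
    {"xyz": [0.04,0.02,0],"angular": [0,0,16]},
    {"xyz": [0.06,0.03,0],"angular": [0,0,24]},
    {"xyz": [0.08,0.04,0.01],"angular": [0,0,32]},
    {"xyz": [0.095,0.052,0.03],"angular": [0,0,40]},
    {"xyz": [0.095,0.052,0.05],"angular": [0,0,48]},
    {"xyz": [0.095,0.052,0.079],"angular": [0,0,56]},
    {"xyz": [0.095,0.052,0.079],"angular": [0,0,64]},
    {"xyz": [0.095,0.052,0.079],"angular": [0,0,72]},
    {"xyz": [0.095,0.052,0.079],"angular": [0,0,74.5]},
    {"xyz": [0.095,0.052,0.079],"angular": [0,0,74.5]},
    {"xyz": [0.095,0.052,0.079],"angular": [0,0,74.5]}
  ],
  "hand": 0.45,
  "grip_force": 30
}}

```text
clock: 47.45
position: [0.4796, -0.0687, 0.1988]
ee_rot: [0.584, 0.812, -0.0, -0.0]
ft_force: [0.5, 0.5, -0.1]
grip_width: 0.449
grasp_force: 0.0
```

Run:
```python
from h import *
c=camera("wrist");cv2.imwrite("pics/w9.png",c["img"][:,:,::-1]);np.savez("w9",**c)
go(.4814,-.0684,.084,18.5)
print(proj(c,(.4988,-.1206,.111),True),proj(c,(.4814,-.0684,.109),True))
```

```text
shift [-0.0003  0.0017  0.1149] turn [-0.02 -0.02  0.09] q7 0.4 pos [ 0.4798 -0.0687  0.1989] yaw 18.6 t 47.5
[332.2887 316.2724] [333.0458 241.1828]
```

View pics/w9.png

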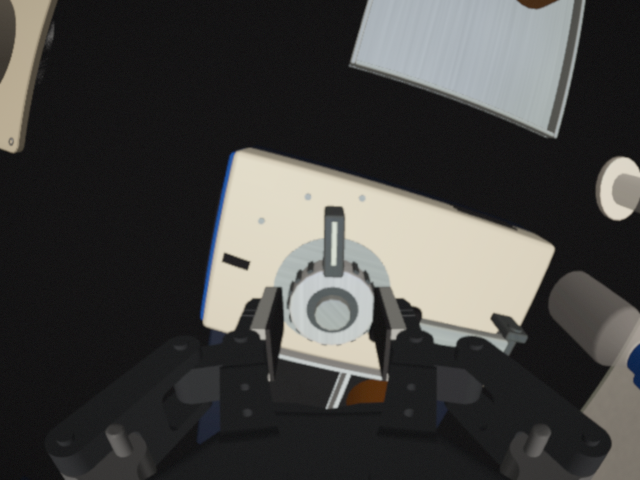

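The lug points straight up the image at (335,240), centred between the fingers and matching the prediction (333,241). Descending.

Request:
{"fn": "carry_out", "kwargs": {
  "motion": [
    {"xyz": [0,0.001,0.035],"angular": [0,0,0]},
    {"xyz": [0,0.001,0.07],"angular": [0,0,0]},
    {"xyz": [0,0.001,0.1],"angular": [0,0,0]},
    {"xyz": [0,0.001,0.113],"angular": [0,0,0]},
    {"xyz": [0,0.001,0.113],"angular": [0,0,0]}
  ]
}}

```text
clock: 48.0
position: [0.4801, -0.0684, 0.0851]
ee_rot: [0.584, 0.812, -0.001, -0.001]
ft_force: [0.4, -0.4, 1.0]
grip_width: 0.451
grasp_force: 0.0
```

Request:
{"fn": "carry_out", "kwargs": {
  "motion": [
    {"xyz": [0,0,0],"angular": [0,0,0]},
    {"xyz": [0,0,0],"angular": [0,0,0]},
    {"xyz": [0,0,0],"angular": [0,0,0]},
    {"xyz": [0,0,0],"angular": [0,0,0]},
    {"xyz": [0,0,0],"angular": [0,0,0]}
  ],
  "hand": 0
}}

```text
clock: 48.5
position: [0.4824, -0.0682, 0.0877]
ee_rot: [0.584, 0.812, 0.001, 0.001]
ft_force: [-0.1, 0.8, 7.9]
grip_width: 0.153
grasp_force: 34.7
```

Run:
```python
from h import *
o=get_obs();p=o["position"][:2];a=np.array([.4988,-.1206]);d=p-a
print(np.hypot(*d),np.degrees(np.arctan2(d[1],d[0])),o["ft_force"]);go(*p,.084)
```

```text
0.05493814893388871 107.31843001324522 [-0.1347  0.756   7.8979]
shift [ 0.     -0.      0.0037] turn [ 0.17  0.01 -0.  ] q7 0.51 pos [ 0.4824 -0.0682  0.0877] yaw 18.5 t 48.5
```

Request:
{"fn": "carry_out", "kwargs": {
  "motion": [
    {"xyz": [-0.0002,-0.0048,0],"angular": [0,0,-5]},
    {"xyz": [-0.0008,-0.0096,0],"angular": [0,0,-10]},
    {"xyz": [-0.0019,-0.0142,0],"angular": [0,0,-15]},
    {"xyz": [-0.0033,-0.0188,0],"angular": [0,0,-20]},
    {"xyz": [-0.0052,-0.0232,0],"angular": [0,0,-25]},
    {"xyz": [-0.0074,-0.0275,0],"angular": [0,0,-30]},
    {"xyz": [-0.0099,-0.0315,0],"angular": [0,0,-35]},
    {"xyz": [-0.0129,-0.0354,0],"angular": [0,0,-40]},
    {"xyz": [-0.0161,-0.0389,0],"angular": [0,0,-45]},
    {"xyz": [-0.0196,-0.0421,0],"angular": [0,0,-50]},
    {"xyz": [-0.0235,-0.0451,0],"angular": [0,0,-55]},
    {"xyz": [-0.0275,-0.0476,0],"angular": [0,0,-60]}
  ]
}}

```text
clock: 49.7
position: [0.4464, -0.1093, 0.0877]
ee_rot: [0.098, 0.995, 0.001, 0.002]
ft_force: [3.2, 1.3, 3.8]
grip_width: 0.156
grasp_force: 34.2
```

Request:
{"fn": "carry_out", "kwargs": {
  "motion": [
    {"xyz": [0,0,0],"angular": [0,0,0]},
    {"xyz": [0,0,0],"angular": [0,0,0]}
  ]
}}

```text
clock: 49.9
position: [0.4464, -0.1093, 0.0877]
ee_rot: [0.101, 0.995, 0.0, 0.002]
ft_force: [2.7, 1.8, 7.9]
grip_width: 0.156
grasp_force: 34.9
```

Run:
```python
from h import *
o=get_obs();p=o["position"][:2];a=np.array([.4988,-.1206]);d=p-a
print(np.hypot(*d),np.degrees(np.arctan2(d[1],d[0])),o["ft_force"],o["torque"]);go(*p,.084)
```

```text
0.053576008560862275 167.81026482115917 [2.7027 1.7903 7.8615] [ 0.3038 -0.4803  0.2043]
shift [ 0.     -0.      0.0037] turn [ 0.07  0.2  -0.  ] q7 1.59 pos [ 0.4464 -0.1093  0.0877] yaw 78.4 t 49.9
```

Request:
{"fn": "carry_out", "kwargs": {
  "motion": [
    {"xyz": [-0.0002,-0.0048,0],"angular": [0,0,-5]},
    {"xyz": [-0.0008,-0.0091,0],"angular": [0,0,-9.5]},
    {"xyz": [-0.0008,-0.0091,0],"angular": [0,0,-9.5]},
    {"xyz": [-0.0008,-0.0091,0],"angular": [0,0,-9.5]}
  ]
}}

```text
clock: 50.3
position: [0.4454, -0.1183, 0.0877]
ee_rot: [0.018, 1.0, 0.0, 0.002]
ft_force: [2.4, 1.5, 9.2]
grip_width: 0.154
grasp_force: 34.9
```

Run:
```python
from h import *
o=get_obs();p=o["position"][:2];a=np.array([.4988,-.1206]);d=p-a
print(np.hypot(*d),np.degrees(np.arctan2(d[1],d[0])));go(*p,.084)
c=camera("wrist");np.savez("w10",**c);cv2.imwrite("pics/w10.png",c["img"][:,:,::-1])
T=camera("top");g=cv2.cvtColor(T["img"],cv2.COLOR_RGB2GRAY)
t=cv2.imread("pics/top0.png",0)
m=np.zeros(t.shape,bool);m[290:306,352:372]=t[290:306,352:372]<110
for b in blobs(m,5,200):print("mark top",b,onz(T,*b[0],.075))
m[:]=0;m[255:277,351:373]=(t[255:277,351:373]<175)
for b in blobs(m,20,500):print("spindle ring top",b,onz(T,*b[0],.105))
```

```text
0.05347732481742762 177.53830184557174
shift [ 0.     -0.      0.0037] turn [ 0.03  0.2  -0.  ] q7 1.78 pos [ 0.4454 -0.1183  0.0877] yaw 87.9 t 50.3
mark top (array([362. , 299.5]), np.int32(24), array([361, 296,   3,   8], dtype=int32)) [ 0.4182 -0.1203  0.075 ]
spindle ring top (array([361.9, 265.9]), np.int32(109), array([355, 259,  15,  15], dtype=int32)) [ 0.4995 -0.1211  0.105 ]
```

View pics/w10.png

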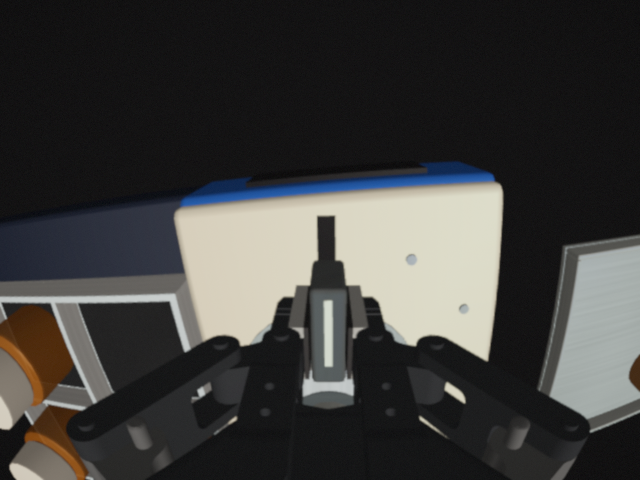

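The lug line runs (329,300) to (328,366) and the black bar is at (326,238), so the lug points nearly at the mark. Measuring the remainder.

Run:
```python
from h import *
c=dict(np.load("w10.npz"));g=cv2.cvtColor(c["img"],cv2.COLOR_RGB2GRAY)
m=np.zeros(g.shape,bool);m[214:258,310:345]=g[214:258,310:345]<70
b=[b for b in blobs(m,50,3000)];print(b)
M=onz(c,*b[0][0],.075,True);print("mark",M)
m[:]=0;m[298:372,318:338]=g[298:372,318:338]>150
lb=max(blobs(m,50,3000),key=lambda q:q[1]);print(lb);n,l=cv2.connectedComponents(m.astype(np.uint8))
k=l[int(lb[0][1]),int(lb[0][0])];P=[]
for r in range(300,366):
    x=np.where(l[r]==k)[0]
    if len(x):P.append(onz(c,x.mean(),r,.109,True)[:2])
P=np.array(P);print(P[0],P[-1])
d=cv2.fitLine(P.astype(np.float32),cv2.DIST_HUBER,0,.001,.001).ravel();t=np.degrees(np.arctan2(d[1],d[0]))%180;print("lug line angle",t)
u=P.mean(0)
for a in((.4988,-.1206),(.4995,-.1211)):
    f=lambda q:np.degrees(np.arctan2(q[1]-a[1],q[0]-a[0]))%360
    print("lug",f(u),"mark",f(M))
```

```text
[(array([325.7, 236.7]), np.int32(637), array([318, 217,  16,  41], dtype=int32))]
mark [ 0.4169 -0.1188  0.075 ]
(array([328. , 332.8]), np.int32(602), array([323, 300,  10,  67], dtype=int32))
[ 0.4302 -0.1183] [ 0.4598 -0.1191]
lug line angle 178.05208
lug 178.09435253482775 mark 178.73157841071577
lug 177.59893335804767 mark 178.39583834728361
```

The lug is 0.6–0.8° short of the mark. One tiny nudge, then release, lift and check.

Request:
{"fn": "carry_out", "kwargs": {
  "motion": [
    {"xyz": [0,-0.0005,0],"angular": [0,0,-0.6]},
    {"xyz": [0,-0.0005,0],"angular": [0,0,-0.6]},
    {"xyz": [0,-0.0005,0],"angular": [0,0,-0.6]}
  ]
}}

```text
clock: 50.7
position: [0.4454, -0.1187, 0.0877]
ee_rot: [0.013, 1.0, 0.0, 0.002]
ft_force: [3.2, 2.0, 7.8]
grip_width: 0.158
grasp_force: 34.8
```

Request:
{"fn": "carry_out", "kwargs": {
  "motion": [
    {"xyz": [0,0,0],"angular": [0,0,0]},
    {"xyz": [0,0,0],"angular": [0,0,0]},
    {"xyz": [0,0,0],"angular": [0,0,0]},
    {"xyz": [0,0,-0.02],"angular": [0,0,0]},
    {"xyz": [0,0,-0.06],"angular": [0,0,0]},
    {"xyz": [0,0,-0.1],"angular": [0,0,0]},
    {"xyz": [0,0,-0.15],"angular": [0,0,0]},
    {"xyz": [-0.05,0,-0.2],"angular": [0,0,0]},
    {"xyz": [-0.09,0,-0.2],"angular": [0,0,0]},
    {"xyz": [-0.09,0,-0.2],"angular": [0,0,0]}
  ],
  "hand": 0.45
}}

```text
clock: 51.7
position: [0.5377, -0.1197, 0.2861]
ee_rot: [0.011, 1.0, -0.001, 0.0]
ft_force: [-0.7, 1.0, -1.4]
grip_width: 0.447
grasp_force: 0.0
```

Run:
```python
from h import *
c=camera("wrist");np.savez("w11",**c);cv2.imwrite("pics/w11.png",c["img"][:,:,::-1]);print(get_obs()["position"])
print(proj(c,(.4988,-.1206,.111),True),proj(c,(.4438,-.1195,.109),True),proj(c,(.418,-.1186,.075),True),proj(c,(.5435,-.1175,.108),True))
caps()
```

```text
[ 0.5361 -0.1204  0.2855]
[326.8031 168.5647] [326.8386 104.4   ] [327.4238  79.3631] [331.3059 218.1824]
jar [457.3 223.6] 367 [ 0.5928 -0.3464  0.122 ]
bottle [219.2 228.9] 137 [0.5953 0.2139 0.119 ]
jar [341.3 252.1] 274 [ 0.533  -0.0732  0.122 ]
bottle [181.8 231.6] 132 [0.5912 0.3028 0.119 ]
jar [348.6 253.4] 265 [ 0.5295 -0.0902  0.122 ]
jar [378.7 240.7] 421 [ 0.5575 -0.1614  0.122 ]
bottle [403.5 266.4] 192 [ 0.4963 -0.2126  0.159 ]
bottle [410.7 268.7] 174 [ 0.4907 -0.2287  0.159 ]
jar [455.5 262.7] 374 [ 0.5015 -0.3385  0.122 ]
bottle [220.8 267.4] 126 [0.5044 0.2111 0.119 ]
bottle [358.8 268.2] 146 [ 0.4948 -0.1117  0.159 ]
```

View pics/w11.png

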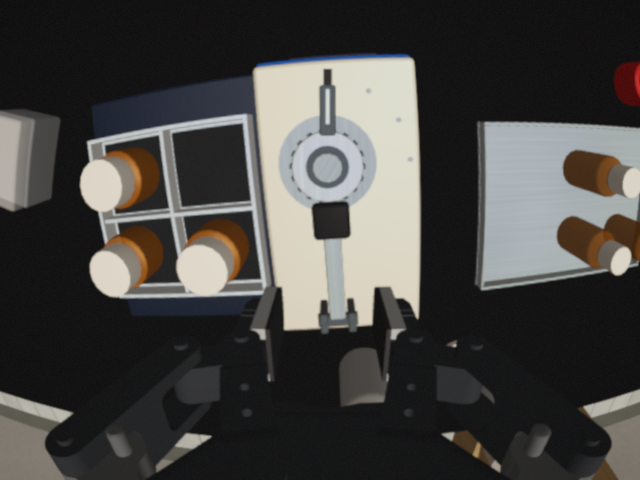

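The lug points at the mark (line at column 327, bar at (327,78)) and the clamp is down. The jar in bay2 has been knocked about 12 mm toward -y since I placed it. I'll check numerically that it still stands upright inside its bay.

Run:
```python
from h import *
T=camera("top");S=camera("scene");W=dict(np.load("w11.npz"))
def am(c,z):  # amber
    h=cv2.cvtColor(c["img"],cv2.COLOR_RGB2HSV);return h
h=am(T,0);m=(h[...,2]>225)&(h[...,1]<45)&(h[...,0]>8)&(h[...,0]<45)
s=am(S,0);ms=(s[...,2]>170)&(s[...,1]<45)&(s[...,0]>8)&(s[...,0]<45);ms[:240]=0;ms[340:]=0;ms[:,300:]=0;
bs=blobs(ms,60,500)
for b in bs:print("S",b)
for b in blobs(m,230,600):
    if b[0][0]>440 and 200<b[0][1]<290:
        for q in bs:
            p,e=tri(ray(T,*b[0]),ray(S,*q[0]))
            if e<.01:print(b,"tri",p,e)
        # amber body just below cap
        print("  body->", end="")
        mm=np.zeros(h.shape[:2],bool);u,v=b[0].astype(int);y0,x0=v-22,u-32
        mm[y0:v+22,x0:u+20]=((h[...,0]<22)&(h[...,1]>120)&(h[...,2]>40))[y0:v+22,x0:u+20]
        for k in blobs(mm,20,2000):print(k)
```

```text
S (array([291.5, 246.2]), np.int32(228), array([268, 240,  32,  20], dtype=int32))
S (array([266.5, 284.1]), np.int32(268), array([257, 276,  20,  17], dtype=int32))
S (array([217.3, 290.1]), np.int32(273), array([207, 282,  21,  17], dtype=int32))
S (array([238.7, 310.7]), np.int32(304), array([228, 302,  22,  18], dtype=int32))
(array([457.3, 223.6]), np.int32(367), array([447, 213,  22,  22], dtype=int32)) tri [ 0.5939 -0.3461  0.1189] 0.002858226458600552
  body->(array([445.9, 227.4]), np.int32(188), array([438, 212,  25,  27], dtype=int32))
(array([455.4, 262.7]), np.int32(373), array([445, 252,  22,  22], dtype=int32)) tri [ 0.5025 -0.3378  0.1192] 0.002857233463110035
  body->(array([444. , 262.7]), np.int32(188), array([437, 250,  23,  26], dtype=int32))
```

Both the cap height (0.119 m) and the cap-to-body offset match the undisturbed jar. It stands upright in bay2, so I'm handing in.

```bash
python3 -c "
from workcell import *
print(hand_in())"
```

```text
the job is handed in; nothing more can be done
None
```

The job is handed in; no verdict came back. All three bottles stand in the tray and the three jars stand one to a bay, one of them knocked about 12 mm aside but still upright in its bay. The clamp was latched before I turned the lock collar to its mark.

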